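Try the catches and case the setting blocks

ROBOT

A 6-joint arm with a two-finger parallel gripper is mounted at the origin on the work surface; the furniture and walls round the work are solid. World frame = base frame: x ahead of the robot, y to its left, z up, the work surface at z = 0. Lengths are in m, angles in rad, forces in N, time in s.
With the tool pointing down it reaches from about 0.375 to 0.975 m from the base axis. Payload 3.8 kg.
Tool frame: the origin (TCP) lies at the very end of the fingers, on their centre line; the grasp point (between the pads) lies 19 mm behind it; z points along the fingers, y is the line along which they close (so a half turn about z gives the same grasp; the last joint's range is limited). The gripper opens to 85 mm and grips with 20 to 120 N. Pads are 22 mm wide; open, the fingers measure 114 mm over their backs; the gripper's body (76 mm by 85 mm) begins 54 mm behind the grasp point. The pads swing forward as they close: fully open they stand 13 mm farther back than shut.
Start: joints at [-0.037, 0.264, 1.604, -0, 1.274, -0.037], TCP at [0.675, -0, 0.191] pointing down, gripper open.
Joint ranges: [-2.63, 2.63], [-0.94, 2.18], [0.31, 2.57], [-1.31, 4.45], [0, 2.66], [-2.55, 2.55]. Speed limits (rad/s): [2.57, 2.57, 3.14, 3.14, 3.14, 3.14].

INTERFACE

Orientations are given as a unit quaternion [x, y, z, w].
In Python, from bench import ctrl gives the robot as it stands.
- The arm moves only by the tool send_rows, never from a script. Its argument "series" is a list of rows, each a list of 5 numbers: the closure, from 0 (fully open) to 1 (shut), then the shift along the tool's x, y, z in mm, then the turn about the tool's z in degrees. A call has 1 to 20 rows; each row is the pose to reach, as a shift and turn from the pose commanded when the call began, along the tool's axes at that moment; what a row does not reach only later rows make up. A row lasts 1/10 s, in which the tool goes at most 50 mm and 8.59 degrees, less where a joint would pass 70% of its speed; a pose out of reach is approached as far as the arm can. A call with a gripper value outside its range is refused whole. The fingers move at their own pace and stop on an object; "grip_force" is the grip in N (left out, the last holds). Time passes only in rows, so rows that repeat a pose let the fingers close. It gives the time, the measured TCP pose, the force, the opening and the grip force at its end, in the units of the state.
- ctrl.get_obs(): the state, without advancing time (a new reading comes with each control period).
- ctrl.camera(name): name is "scene" or "side" or "wrist"; returns (picture, depth): 480x640x3 uint8, blue, green, red; 480x640 float32, m along the optical axis (not along the pixel's ray), 0 where there is no reading.
- ctrl.camera_info(name): a dict with "mtx" (3x3 intrinsics, pixels), "pose" (4x4, takes a point from camera to world coordinates); the wrist camera has in their place "T_tool_cam" (4x4, takes a point from camera to tool coordinates, whose origin is the TCP and whose axes are the flange's). Camera axes: x right, y up, looking along -z (the intrinsics and any distortion apply to the point x, -y, -z); pixel columns grow to the right and rows downward; lengths in m; the calibration is good to about 2 mm. A picture is of the moment at which its call begins: read the wrist's pose just before it. camera_info takes no time and is no camera call.
- ctrl.close_job(): hands the job in; it is judged then, once.
Trained networks look in the newest picture that a camera, given by its name, has taken for a name from the list of things; names that differ only in an ending like _2 or _b are one class to them, and where a whole thing is asked for, a point or a joint stands for the part that bears it (a point fixed in the world has none). Each returns a list of dicts, best first, with "p" (0 to 1); they miss things now and then, are a little off and sometimes report something else, mostly with a low value. They report only what shows in the picture. A call takes as long as a camera call. They do not tell look-alikes from the thing itself.
- ctrl.find_in(camera, target): "location" ([column, row] in pixels, amid what is visible of it).
- ctrl.pinpoint(camera, target): "location" ([column, row] in pixels: a listed point, or the origin of a listed thing).
The state is a dict: "time_s": time; "joints": joint angles; "dq": joint speeds; "joint_torque": joint torques, N m; "ee_pos": TCP position; "tcp_rot": TCP orientation; "force": force on the tool from outside, world axes, zero at the start; "wrist_torque": the same for the moment, N m; "width": finger opening in m; "grip_force": force on a finger pad.
Only numpy, scipy, OpenCV 4.12 (cv2) and the standard library are available. Lean on these libraries where they do the work, as an engineer would, in place of code of your own. Each camera call takes 0.05 s, during which the arm holds its last target. There are 200 camera calls.

TASK

Try the spring catch of every wooden block case by pushing its thumb pad down: a catch that lets its lid spring open at a push of 10 N or less is sound; one that has not let go at 10 N is too stiff and must not be forced. Put one steel setting block in each sound case, press its lid down until the catch snaps shut, and lay the case flat across both rails of the sloped rack. Set each case with a stiff catch, still shut, flat on the plywood rework board.

Things in the scene. Friction and masses are not known exactly. Their poses are not given: they have to be found in the camera images.
- case_1: wooden block case 140 x 56 mm, 47 mm high at the lid, 0.4 kg; may be absent. Origin: centre of the underside; x lengthwise from the catch end (-) to the hinge end (+), z up. Carry it shut, pads on its long sides (56 mm apart) near x = 10 mm, 12 to 30 mm above the underside. All cases look the same
- case_2: as case_1; may be absent
- case_3: as case_1; may be absent
- case_4: as case_1; may be absent
- case_1_catch: the spring catch of case_1; origin: its pin, at x -24, z 26 mm in the case; axes as the case when at rest. Brass thumb pad 28 x 20 mm, top middle at (-31, 0, 6) mm: push straight down there. At 5 mm travel its hook (39 mm above the pin) frees the lid; stop at 8 mm. Sprung: a sound one lets go at about 5 N, a stiff one only at about 24 N; they look alike
- case_2_catch: the same of case_2
- case_3_catch: the same of case_3
- case_4_catch: the same of case_4
- case_1_well (a point): centre of the floor of case_1's well, axes as the case, at x 23, z 14 mm in it. Well 74 x 44 mm (x, y), rim 26 mm above the floor; the long walls (6 mm thick) are cut down to 10 mm above the floor over the middle 44 mm, so that fingers holding only the top 10 mm of a block pass
- case_2_well (a point): the same of case_2
- case_3_well (a point): the same of case_3
- case_4_well (a point): the same of case_4
- case_1_lid (a joint): lid of case_1: 0 shut, 1.75 rad open; caught it reads 0 to 0.03. Hinge line at case x 68, z 40 mm; lid 88 mm long, 7 thick. Freed, it springs wide open. To shut: swing it over from behind the hinge end, then push its top down near case x 10 mm, about 10 to 15 N, until the hook snaps over its edge
- case_2_lid (a joint): the same of case_2
- case_3_lid (a joint): the same of case_3
- case_4_lid (a joint): the same of case_4
- block_1: ground steel setting block with two bored holes, 35 x 60 x 22 mm (x, y, z), about 0.35 kg, lying on the bench; origin: centre of its underside, y along its length
- block_2: ground steel setting block with two bored holes, 35 x 60 x 22 mm (x, y, z), about 0.35 kg, lying on the bench; origin: centre of its underside, y along its length
- rack: fixed sloped rack, right: 2 rails 12 mm wide, 250 long along y, at x = -42 and 42 mm; end cheeks (inner faces y = +-118 mm) no higher than 8 mm above them; lip 10 mm high at x = -80 mm. Origin: between the rails in their top plane, 70 mm above the bench; x up the slope (0.14 rad) away from the robot, z square to the rails. Cases lie across both rails, their x along x, e.g. at y = -55 and 55 mm
- rework_board: fixed bare plywood board, 145 x 200 x 8 mm (x, y, z), flat on the bench at the back left; origin: centre of its underside. Two cases fit on it side by side, lengthwise along its x, for example at y = -48 and +48 mm
There are look-alikes about, which are no part of the job. Leave any purple look-alike of the block_1 alone.

How it is judged:
At the end, for the whole second after the job is handed in: Sound cases (block inside): flat across both rails (5 mm, 0.07 rad; square to 0.3 rad; centre within 30 mm of the middle line, 95 mm along), lid caught (< 0.05 rad), one block flat in the well. Stiff cases: shut, flat on the board (centre within 45 mm in x, 95 mm in y). All at rest (value of joint each of case_1_lid, case_2_lid, case_3_lid, case_4_lid below 0.05 rad and linear speed of each of case_1, case_2, case_3, case_4 below 0.02 m/s and ((x of case_1 in the frame of rack between -0.03 and 0.03 m and y of case_1 in the frame of rack between -0.095 and 0.095 m and z of case_1 in the frame of rack between -0.005 and 0.006 m and angle between the z axis of case_1 and the z axis of rack, either way round below 0.07 rad and angle between the x axis of case_1 and the x axis of rack, either way round below 0.3 rad and ((x of block_1 in the frame of case_1 between 0.006 and 0.04 m and y of block_1 in the frame of case_1 between -0.014 and 0.014 m and z of block_1 in the frame of case_1 between 0.008 and 0.022 m) or (x of block_2 in the frame of case_1 between 0.006 and 0.04 m and y of block_2 in the frame of case_1 between -0.014 and 0.014 m and z of block_2 in the frame of case_1 between 0.008 and 0.022 m))) or (x of case_1 in the frame of rework_board between -0.045 and 0.045 m and y of case_1 in the frame of rework_board between -0.095 and 0.095 m and z of case_1 in the frame of rework_board between 0.003 and 0.014 m and angle between case_1's own z axis and vertical below 0.07 rad)) and ((x of case_2 in the frame of rack between -0.03 and 0.03 m and y of case_2 in the frame of rack between -0.095 and 0.095 m and z of case_2 in the frame of rack between -0.005 and 0.006 m and angle between the z axis of case_2 and the z axis of rack, either way round below 0.07 rad and angle between the x axis of case_2 and the x axis of rack, either way round below 0.3 rad and ((x of block_1 in the frame of case_2 between 0.006 and 0.04 m and y of block_1 in the frame of case_2 between -0.014 and 0.014 m and z of block_1 in the frame of case_2 between 0.008 and 0.022 m) or (x of block_2 in the frame of case_2 between 0.006 and 0.04 m and y of block_2 in the frame of case_2 between -0.014 and 0.014 m and z of block_2 in the frame of case_2 between 0.008 and 0.022 m))) or (x of case_2 in the frame of rework_board between -0.045 and 0.045 m and y of case_2 in the frame of rework_board between -0.095 and 0.095 m and z of case_2 in the frame of rework_board between 0.003 and 0.014 m and angle between case_2's own z axis and vertical below 0.07 rad)) and ((x of case_3 in the frame of rack between -0.03 and 0.03 m and y of case_3 in the frame of rack between -0.095 and 0.095 m and z of case_3 in the frame of rack between -0.005 and 0.006 m and angle between the z axis of case_3 and the z axis of rack, either way round below 0.07 rad and angle between the x axis of case_3 and the x axis of rack, either way round below 0.3 rad and ((x of block_1 in the frame of case_3 between 0.006 and 0.04 m and y of block_1 in the frame of case_3 between -0.014 and 0.014 m and z of block_1 in the frame of case_3 between 0.008 and 0.022 m) or (x of block_2 in the frame of case_3 between 0.006 and 0.04 m and y of block_2 in the frame of case_3 between -0.014 and 0.014 m and z of block_2 in the frame of case_3 between 0.008 and 0.022 m))) or (x of case_3 in the frame of rework_board between -0.045 and 0.045 m and y of case_3 in the frame of rework_board between -0.095 and 0.095 m and z of case_3 in the frame of rework_board between 0.003 and 0.014 m and angle between case_3's own z axis and vertical below 0.07 rad)) and ((x of case_4 in the frame of rack between -0.03 and 0.03 m and y of case_4 in the frame of rack between -0.095 and 0.095 m and z of case_4 in the frame of rack between -0.005 and 0.006 m and angle between the z axis of case_4 and the z axis of rack, either way round below 0.07 rad and angle between the x axis of case_4 and the x axis of rack, either way round below 0.3 rad and ((x of block_1 in the frame of case_4 between 0.006 and 0.04 m and y of block_1 in the frame of case_4 between -0.014 and 0.014 m and z of block_1 in the frame of case_4 between 0.008 and 0.022 m) or (x of block_2 in the frame of case_4 between 0.006 and 0.04 m and y of block_2 in the frame of case_4 between -0.014 and 0.014 m and z of block_2 in the frame of case_4 between 0.008 and 0.022 m))) or (x of case_4 in the frame of rework_board between -0.045 and 0.045 m and y of case_4 in the frame of rework_board between -0.095 and 0.095 m and z of case_4 in the frame of rework_board between 0.003 and 0.014 m and angle between case_4's own z axis and vertical below 0.07 rad)) and z of block_1 in the frame of rack between 0.005 and 0.025 m and x of block_1 in the frame of rack between -0.04 and 0.08 m and y of block_1 in the frame of rack between -0.125 and 0.125 m and ((x of block_1 in the frame of case_1 between 0.006 and 0.04 m and y of block_1 in the frame of case_1 between -0.014 and 0.014 m and z of block_1 in the frame of case_1 between 0.008 and 0.022 m) or (x of block_1 in the frame of case_2 between 0.006 and 0.04 m and y of block_1 in the frame of case_2 between -0.014 and 0.014 m and z of block_1 in the frame of case_2 between 0.008 and 0.022 m) or (x of block_1 in the frame of case_3 between 0.006 and 0.04 m and y of block_1 in the frame of case_3 between -0.014 and 0.014 m and z of block_1 in the frame of case_3 between 0.008 and 0.022 m) or (x of block_1 in the frame of case_4 between 0.006 and 0.04 m and y of block_1 in the frame of case_4 between -0.014 and 0.014 m and z of block_1 in the frame of case_4 between 0.008 and 0.022 m)) and z of block_2 in the frame of rack between 0.005 and 0.025 m and x of block_2 in the frame of rack between -0.04 and 0.08 m and y of block_2 in the frame of rack between -0.125 and 0.125 m and ((x of block_2 in the frame of case_1 between 0.006 and 0.04 m and y of block_2 in the frame of case_1 between -0.014 and 0.014 m and z of block_2 in the frame of case_1 between 0.008 and 0.022 m) or (x of block_2 in the frame of case_2 between 0.006 and 0.04 m and y of block_2 in the frame of case_2 between -0.014 and 0.014 m and z of block_2 in the frame of case_2 between 0.008 and 0.022 m) or (x of block_2 in the frame of case_3 between 0.006 and 0.04 m and y of block_2 in the frame of case_3 between -0.014 and 0.014 m and z of block_2 in the frame of case_3 between 0.008 and 0.022 m) or (x of block_2 in the frame of case_4 between 0.006 and 0.04 m and y of block_2 in the frame of case_4 between -0.014 and 0.014 m and z of block_2 in the frame of case_4 between 0.008 and 0.022 m))); the robot touches nothing.
It fails at once if a catch that had not let go was forced: pushed with over 20 N while its lid was still shut ((contact force between the fingers and case_1_catch above 20 N and value of joint case_1_lid below 0.05 rad) or (contact force between the fingers and case_2_catch above 20 N and value of joint case_2_lid below 0.05 rad) or (contact force between the fingers and case_3_catch above 20 N and value of joint case_3_lid below 0.05 rad) or (contact force between the fingers and case_4_catch above 20 N and value of joint case_4_lid below 0.05 rad)).
Of case_2, case_4, sander, tape only 2 to 4 are there at a start; the rules pass over those that are not, and their reading is None.
At some moment in a run one of block_1, block_2 may be knocked a few centimetres aside while the robot is not near it.
Once in a run the grip may slacken for a moment while it holds something.
It also fails if it takes over 210 s, if anything falls off the work surface, if the arm or the gripper's body presses on something with over 40 N, if the wrist force passes 120 N, or if a joint passes its speed limit or range.

## Working session

There is one attempt and no reset: what is moved stays moved. The work goes in short steps, Python scripts to look and compute and a tool call to move; the robot and the scene stay as the last step left them, time stands still between calls to the robot, and variables do not carry over. Pictures are saved under pics/ and viewed, at most 14 in all, crops included, and the job is handed in when it is done.

Besides the shell and the picture viewer there is one more tool, called as name([rows], argument=value, ...), one row to a line, values as JSON. send_rows: Moves the arm, as the interface text tells. Its arguments: {"type":"object","properties":{"series":{"type":"array","items":{"type":"array","items":{"type":"number"}}},"grip_force":{"type":"number"}},"required":["series"]}

```bash
ls; mkdir -p pics
cat > h.py <<'E'
import numpy as np,cv2
from bench import ctrl
from scipy.spatial.transform import Rotation as R
def cam(n):
    o=ctrl.get_obs(); im,d=ctrl.camera(n); i=ctrl.camera_info(n)
    if 'pose' in i: P=np.array(i['pose'])
    else:
        T=np.eye(4);T[:3,:3]=R.from_quat(o['tcp_rot']).as_matrix();T[:3,3]=o['ee_pos'];P=T@np.array(i['T_tool_cam'])
    return im,d,np.array(i['mtx']),P,i
def ray(K,P,uv):
    v=np.array([(uv[0]-K[0,2])/K[0,0],-(uv[1]-K[1,2])/K[1,1],-1.]); return P[:3,3],P[:3,:3]@v
def atz(K,P,uv,z):
    o,r=ray(K,P,uv); return o+r*(z-o[2])/r[2]
def atd(K,P,uv,d):
    u,v=int(round(uv[0])),int(round(uv[1])); w=d[max(v-2,0):v+3,max(u-2,0):u+3]; w=w[w>0]
    if not len(w): return np.full(3,np.nan)
    o,r=ray(K,P,uv); return o+r*np.median(w)
def cloud(d,K,P):
    v,u=np.mgrid[:480,:640]; c=np.stack([(u-K[0,2])/K[0,0]*d,-(v-K[1,2])/K[1,1]*d,-d],-1)
    X=c@P[:3,:3].T+P[:3,3]; X[d==0]=np.nan; return X
E
python3 - <<'E'
from h import *
np.set_printoptions(precision=3,suppress=True)
o=ctrl.get_obs();print(o)
for n in['scene','side','wrist']:
    im,d,K,P,i=cam(n); cv2.imwrite(f'pics/{n}0.png',im); print(n,{k:(v if k!='pose' else np.array(v).round(3).tolist()) for k,v in i.items()})
    for t in['case_1','case_1_catch','block_1','rack','rework_board','case_1_well']:
        for r in ctrl.pinpoint(n,t): print(t,np.round(r['p'],2),np.round(r['location']),atd(K,P,r['location'],d) if 0<=r['location'][0]<640 and 0<=r['location'][1]<480 else '')
E
```

```text
pics
{'time_s': 0.0, 'joints': array([-0.037,  0.265,  1.605, -0.   ,  1.274, -0.037]), 'dq': array([ 0.001, -0.   ,  0.001, -0.   , -0.001, -0.   ]), 'joint_torque': array([  0.001, -51.512, -36.731,  -0.   ,   0.013,   0.   ]), 'ee_pos': array([0.674, 0.   , 0.19 ]), 'tcp_rot': array([ 0.707,  0.707, -0.001, -0.001]), 'force': array([-0.886,  0.494,  0.249]), 'wrist_torque': array([-0.018,  0.005,  0.055]), 'grip_force': 0.0, 'width': 0.08543583677503598}
scene {'mtx': array([[550.565,   0.   , 320.866],
       [  0.   , 550.565, 237.79 ],
       [  0.   ,   0.   ,   1.   ]]), 'pose': [[0.898, 0.223, -0.378, 0.073], [-0.439, 0.466, -0.768, -1.081], [0.005, 0.856, 0.517, 0.777], [0.0, 0.0, 0.0, 1.0]]}
case_1 0.83 [297. 294.] [ 0.474 -0.143  0.012]
case_1 0.64 [244. 227.] [0.468 0.201 0.011]
case_1_catch 0.54 [235. 219.] [0.448 0.221 0.032]
block_1 0.83 [256. 257.] [0.445 0.048 0.007]
block_1 0.81 [363. 274.] [ 0.647 -0.144  0.014]
block_1 0.71 [296. 261.] [ 0.524 -0.025  0.016]
rack 0.88 [366. 316.] [ 0.583 -0.27  -0.   ]
rework_board 0.57 [313. 222.] [0.652 0.149 0.007]
case_1_well
[... 706 characters left out ...]
 -0.024  0.019]
rack 0.68 [392. 314.] [ 0.558 -0.309  0.054]
rework_board 0.92 [305. 238.] [0.655 0.151 0.008]
case_1_well 0.72 [227. 236.] [0.487 0.208 0.023]
wrist {'mtx': array([[333.704,   0.   , 327.28 ],
       [  0.   , 333.704, 236.473],
       [  0.   ,   0.   ,   1.   ]]), 'T_tool_cam': array([[ 0.001,  0.957,  0.29 ,  0.074],
       [ 1.   , -0.001, -0.001,  0.001],
       [-0.001,  0.29 , -0.957, -0.183],
       [ 0.   ,  0.   ,  0.   ,  1.   ]])}
case_1 0.72 [165. 294.] [ 0.501 -0.091  0.048]
block_1 0.92 [324. 218.] [ 0.673 -0.012  0.023]
block_1 0.7 [199. 208.] [ 0.538 -0.002  0.023]
block_1 0.65 [120. 140.] [0.466 0.069 0.023]
rework_board 0.73 [300.  40.] [0.65  0.163 0.009]
```

View pics/scene0.png

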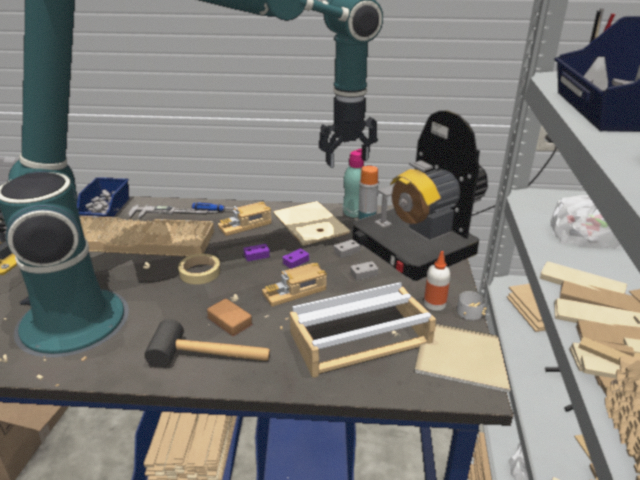

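View pics/wrist0.png

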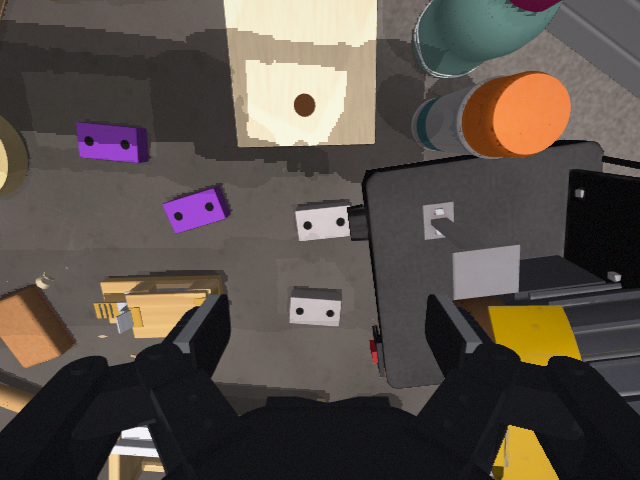

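Scene: two cases, one at scene (295,285) and one at (245,217). The grey blocks are at (345,247) and (364,268). Purple look-alikes are at (257,252) and (295,258) and stay untouched. The rack is front right, the board back. Sander and tape are present, so only two to four cases are possible. I'll look closely at each case.

send_rows([
  [0, -100, -175, -60, 0],
  [0, -100, -175, -60, 0],
  [0, -100, -175, -60, 0],
  [0, -100, -175, -60, 0],
  [0, -100, -175, -60, 0],
  [0, -100, -175, -60, 0],
  [0, -100, -175, -60, 0],
  [0, -100, -175, -60, 0],
])

```text
time_s: 1.85
ee_pos: [0.5008, -0.0993, 0.2507]
tcp_rot: [0.707, 0.707, -0.0, -0.001]
force: [1.3, 0.5, -0.4]
width: 0.0854
grip_force: 0.0
```

```bash
cat > look.py <<'E'
import sys
from h import *
np.set_printoptions(precision=3,suppress=True)
o=ctrl.get_obs();print(o['time_s'],o['ee_pos'],o['tcp_rot'],o['force'],o['joints'])
im,d,K,P,i=cam('wrist'); cv2.imwrite(f'pics/{sys.argv[1]}.png',im); np.savez(f'pics/{sys.argv[1]}.npz',d=d,K=K,P=P,im=im)
for t in sys.argv[2:]:
    for r in ctrl.pinpoint('wrist',t):
        l=r['location']
        print(t,np.round(r['p'],2),np.round(l),atd(K,P,l,d) if 0<=l[0]<640 and 0<=l[1]<480 else '', 'ray at z0,26:',atz(K,P,l,0)[:2],atz(K,P,l,.026)[:2])
E
python3 look.py A1 case_1 case_1_catch case_1_well rack
```

```text
1.85 [ 0.501 -0.099  0.251] [ 0.707  0.707 -0.    -0.001] [ 1.303  0.488 -0.357] [-0.245 -0.083  1.871  0.     1.354 -0.246]
case_1 0.91 [306. 210.] [ 0.477 -0.109  0.049] ray at z0,26: [ 0.474 -0.12 ] [ 0.476 -0.114]
case_1 0.21 [449. 218.] [ 0.655 -0.126  0.023] ray at z0,26: [ 0.664 -0.132] [ 0.654 -0.125]
```

View pics/A1.png

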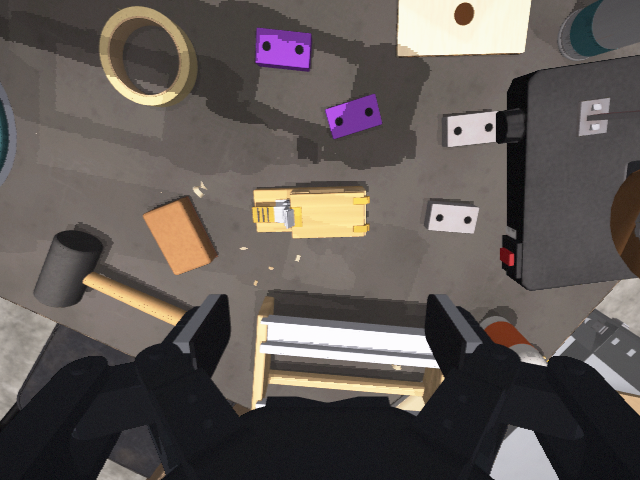

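Run:
```python
from h import *
np.set_printoptions(precision=3,suppress=True)
z=np.load('pics/A1.npz'); X=cloud(z['d'],z['K'],z['P'])
def rect(X,lo,hi,zlo,zhi):
    m=(X[...,0]>lo[0])&(X[...,0]<hi[0])&(X[...,1]>lo[1])&(X[...,1]<hi[1])&(X[...,2]>zlo)&(X[...,2]<zhi)
    p=X[m]; r=cv2.minAreaRect((p[:,:2]*1000).astype(np.float32)); return len(p),r,np.median(p[:,2])
print('A all',rect(X,(.38,-.17),(.57,-.06),.012,.08)); print('A lid',rect(X,(.38,-.17),(.57,-.06),.043,.052))
for n in['scene','side']:
    im,d,K,P,i=cam(n); Y=cloud(d,K,P); np.savez(f'pics/{n}.npz',Y=Y,im=im)
    print(n,'B all',rect(Y,(.36,.14),(.58,.28),.015,.08),'lid',rect(Y,(.36,.14),(.58,.28),.043,.053))
    s=Y[(Y[...,0]>.42)&(Y[...,0]<.75)&(Y[...,1]<-.17)&(Y[...,1]>-.5)&(Y[...,2]>.02)&(Y[...,2]<.14)]
    # height map top view
    g=np.full((34,34),np.nan)
    for x,y,h in s:
        a,b=int((x-.42)//.01),int((-.16-y)//.01)
        if a<34 and b<34: g[b,a]=np.nanmax([g[b,a],h])
    print('rows y from -.16 down; cols x .42..')
    for b in range(0,34): print(f'{-.165-b*.01:.3f}',' '.join('  .' if np.isnan(v) else f'{v*1000:3.0f}' for v in g[b]))
```

```text
A all (5326, ((480.07806396484375, -116.74007415771484), (144.01837158203125, 56.06523513793945), 1.440677523612976), np.float64(0.0480633924197954))
A lid (3293, ((500.9031066894531, -116.5076904296875), (101.24989318847656, 54.33341598510742), 1.7567893266677856), np.float64(0.0487175742700412))
scene B all (872, ((454.14801025390625, 227.09507751464844), (191.64306640625, 66.73487091064453), 4.069276809692383), np.float64(0.03411586599075139)) lid (331, ((498.2941589355469, 230.29808044433594), (100.8245849609375, 63.6157341003418), 6.494664669036865), np.float64(0.04761760424203898))
rows y from -.16 down; cols x .42..
-0.165   .   .   .   .   .   .   .   .   .   .   .   .   .   .   .   .   .   .   .   .   .   .   .   .   .   .   .   .   .   .   .   .   .   .
-0.175   .   .   .   .   .   .   .   .   .   .   .   .   .   .   .   .   .   .   .   .   .   .   .   .   .   .   .   .   .   .  45  53  54   .
-0.185   .   .   .   .   .   .   .   .   .   .   .   .   .   .   .   .   .   .   .   .   .   .   .   .   .   .   .   .   .   .  46  51  55   .
-0.195   .   .   .   .   .   .   .   .  
[... 8890 characters left out ...]
   .   .   .   .   .   .   .   .   .   .   .   .   .   .   .   .   .   .   .   .   .   .   .   .   .   .   .   .   .   .   .   .
-0.465   .   .   .   .   .   .   .   .   .   .   .   .   .   .   .   .   .   .   .   .   .   .   .   .   .   .   .   .   .   .   .   .   .   .
-0.475   .   .   .   .   .   .   .   .   .   .   .   .   .   .   .   .   .   .   .   .   .   .   .   .   .   .   .   .   .   .   .   .   .   .
-0.485   .   .   .   .   .   .   .   .   .   .   .   .   .   .   .   .   .   .   .   .   .   .   .   .   .   .   .   .   .   .   .   .   .   .
-0.495   .   .   .   .   .   .   .   .   .   .   .   .   .   .   .   .   .   .   .   .   .   .   .   .   .   .   .   .   .   .   .   .   .   .
```

Run:
```python
import cv2
a=cv2.imread('pics/scene0.png')[180:400,180:480]; cv2.imwrite('pics/crop1.png',cv2.resize(a,None,fx=2.6,fy=2.6,interpolation=cv2.INTER_CUBIC))
```

```text
(no output)
```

View pics/crop1.png

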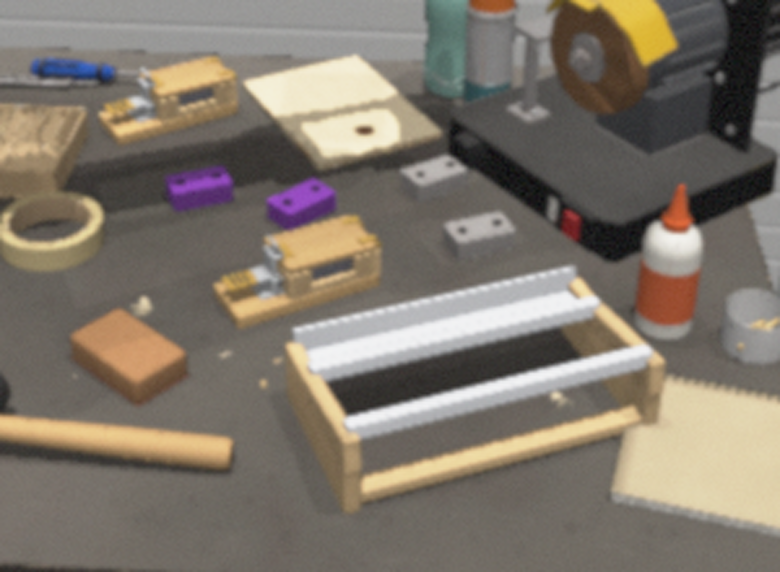

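The cases lie with their catch ends toward −x. The rack's lip is on the +y side, so rack x points along about −y and cases must be turned 90° for it. First the pad position of case A, and a move above it with the fingers shut.

send_rows([
  [1, -19, -77, 50, -8],
  [1, -19, -77, 90, -16],
  [1, -19, -77, 130, -24],
  [1, -19, -77, 130, -32],
  [1, -19, -77, 130, -40],
  [1, -19, -77, 130, -48],
  [1, -19, -77, 130, -56],
  [1, -19, -77, 130, -64],
  [1, -19, -77, 130, -72],
  [1, -19, -77, 130, -80],
  [1, -19, -77, 130, -88],
  [1, -19, -77, 130, -91.4],
  [1, -19, -77, 170, -91.4],
  [1, -19, -77, 170, -91.4],
  [1, -19, -77, 170, -91.4],
])

```text
time_s: 3.7
ee_pos: [0.422, -0.1186, 0.081]
tcp_rot: [-0.012, 1.0, 0.0, -0.001]
force: [-0.5, -0.5, 1.3]
width: -0.0
grip_force: 0.0
```

```bash
python3 look.py A2 case_1_catch
python3 - <<'E'
from h import *
np.set_printoptions(precision=3,suppress=True)
z=np.load('pics/A1.npz'); X=cloud(z['d'],z['K'],z['P'])
g=np.full((8,18),np.nan)
for x,y,h in X.reshape(-1,3):
    if .40<x<.58 and -.155<y<-.075 and h<.09:
        a,b=int((x-.40)//.01),int((-.075-y)//.01); g[b,a]=np.nanmax([g[b,a],h])
for b in range(8): print(f'{-.08-b*.01:.3f}',' '.join('  .' if np.isnan(v) else f'{v*1000:3.0f}' for v in g[b]))
E
```

```text
3.7 [ 0.422 -0.119  0.081] [-0.012  1.     0.    -0.001] [-0.528 -0.497  1.26 ] [-0.331 -0.089  2.202  0.     1.032 -1.926]
-0.080   2   3   2   2   3   3   3   3   3   3   2   3   3   3   3   3   2   3
-0.090  15  16  17  17  17  50  50  51  51  50  50  50  50  50  50  41   3   3
-0.100  16  17  17  18  32  51  52  51  51  50  50  50  51  51  50  45   2   4
-0.110  34  34  35  35  35  67  58  51  51  50  50  51  50  50  49   3   3   3
-0.120  33  35  35  35  34  67  58  51  50  51  50  50  49  50  49   3   3   2
-0.130  33  34  35  34  34  65  59  51  51  51  50  50  50  51  50  45   3   3
-0.140  15  17  17  16  17  50  51  51  51  50  51  50  50  50  50  44   3   3
-0.150  14  15  15  15  15  15   .   .   .   .   .   .   .   .   .   3   2   2
```

View pics/A2.png

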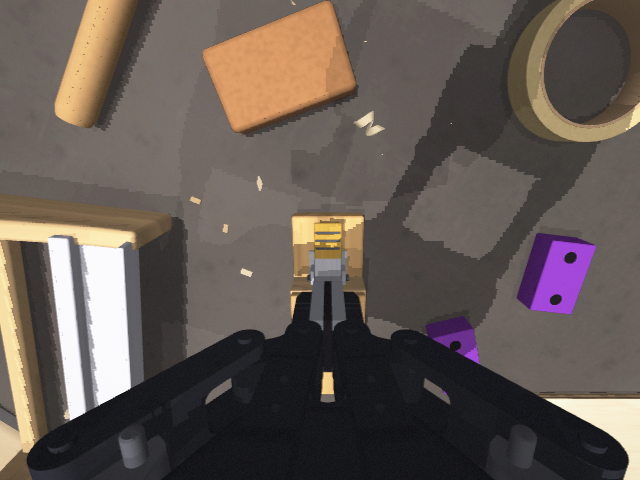

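The tip is at (328,278) and case A's thumb pad at (328,235). I'll check the projection of the intended push point.

```bash
cat >> h.py <<'E'
def proj(K,P,p):
    c=P[:3,:3].T@(np.array(p)-P[:3,3]); return np.round([K[0,2]+K[0,0]*c[0]/-c[2],K[1,2]+K[1,1]*c[1]/c[2]],1)
E
python3 - <<'E'
from h import *
np.set_printoptions(precision=3,suppress=True)
z=np.load('pics/A2.npz');K,P,d=z['K'],z['P'],z['d']
print(proj(K,P,(.422,-.1186,.081)),proj(K,P,(.4235,-.118,.032)))
X=cloud(d,K,P)
for uv in[(328,225),(328,240),(328,250),(298,220),(360,220),(298,285),(360,285)]: print(uv,X[uv[1],uv[0]])
E
```

```text
[327.7 264.9] [328.3 242.1]
(328, 225) [ 0.41  -0.119  0.033]
(328, 240) [ 0.421 -0.118  0.035]
(328, 250) [ 0.429 -0.118  0.034]
(298, 220) [ 0.412 -0.142  0.016]
(360, 220) [ 0.411 -0.094  0.014]
(298, 285) [ 0.458 -0.14   0.033]
(360, 285) [ 0.458 -0.093  0.031]
```

send_rows([
  [1, 0, 0, 20, 0],
  [1, 0, 0, 40, 0],
  [1, 0, 0, 44, 0],
  [1, 0, 0, 44, 0],
  [1, 0, 0, 45, 0],
  [1, 0, 0, 45, 0],
])

```text
time_s: 4.4
ee_pos: [0.4242, -0.1194, 0.0377]
tcp_rot: [-0.012, 1.0, -0.0, 0.001]
force: [-0.4, -0.6, 0.4]
width: -0.0001
grip_force: 0.0
```

send_rows([
  [1, 0, 0, 1, 0],
  [1, 0, 0, 1, 0],
  [1, 0, 0, 1, 0],
])

```text
time_s: 4.7
ee_pos: [0.4231, -0.1191, 0.0357]
tcp_rot: [-0.012, 1.0, -0.0, 0.0]
force: [-0.3, -0.7, 0.7]
width: -0.0003
grip_force: 0.0
```

send_rows([
  [1, 0, 0, 1, 0],
  [1, 0, 0, 1, 0],
  [1, 0, 0, 1, 0],
])

```text
time_s: 5.0
ee_pos: [0.4229, -0.119, 0.0344]
tcp_rot: [-0.012, 1.0, 0.0, -0.0]
force: [-0.6, 0.3, -1.1]
width: -0.0002
grip_force: 0.0
```

send_rows([
  [1, 0, 0, 1, 0],
  [1, 0, 0, 1, 0],
  [1, 0, 0, 1, 0],
])

```text
time_s: 5.3
ee_pos: [0.423, -0.119, 0.0334]
tcp_rot: [-0.012, 1.0, 0.0, -0.0]
force: [-0.1, 0.3, -0.3]
width: -0.0001
grip_force: 0.0
```

send_rows([
  [1, 0, 0, 1, 0],
  [1, 0, 0, 1, 0],
  [1, 0, 0, 1, 0],
])

```text
time_s: 5.6
ee_pos: [0.4229, -0.119, 0.0324]
tcp_rot: [-0.012, 1.0, 0.0, -0.0]
force: [0.1, 0.4, -0.3]
width: -0.0001
grip_force: 0.0
```

send_rows([
  [1, 0, 0, 1, 0],
  [1, 0, 0, 1, 0],
  [1, 0, 0, 1, 0],
])

```text
time_s: 5.9
ee_pos: [0.423, -0.119, 0.0314]
tcp_rot: [-0.012, 1.0, -0.0, -0.0]
force: [0.4, 0.4, 0.2]
width: 0.0003
grip_force: 0.0
```

send_rows([
  [1, 0, 0, 0.5, 0],
  [1, 0, 0, 0.5, 0],
  [1, 0, 0, 0.5, 0],
])

```text
time_s: 6.2
ee_pos: [0.423, -0.119, 0.031]
tcp_rot: [-0.012, 1.0, 0.0, -0.0]
force: [0.5, 0.0, -0.1]
width: -0.0003
grip_force: 0.0
```

send_rows([
  [1, 0, 0, 1, 0],
  [1, 0, 0, 1, 0],
  [1, 0, 0, 1, 0],
])

```text
time_s: 6.5
ee_pos: [0.423, -0.119, 0.03]
tcp_rot: [-0.012, 1.0, 0.0, -0.0]
force: [-0.1, -0.0, -0.3]
width: -0.0004
grip_force: 0.0
```

send_rows([
  [1, 0, 0, 1, 0],
  [1, 0, 0, 1, 0],
  [1, 0, 0, 1, 0],
])

```text
time_s: 6.8
ee_pos: [0.4229, -0.119, 0.0289]
tcp_rot: [-0.012, 1.0, 0.0, -0.0]
force: [0.6, -0.5, 0.6]
width: 0.0003
grip_force: 0.0
```

send_rows([
  [1, 0, 0, 1, 0],
  [1, 0, 0, 1, 0],
  [1, 0, 0, 1, 0],
])

```text
time_s: 7.1
ee_pos: [0.4229, -0.119, 0.0279]
tcp_rot: [-0.012, 1.0, 0.0, -0.0]
force: [-0.2, -0.3, 0.8]
width: 0.0001
grip_force: 0.0
```

send_rows([
  [1, 0, 0, 1, 0],
  [1, 0, 0, 1, 0],
  [1, 0, 0, 1, 0],
])

```text
time_s: 7.4
ee_pos: [0.423, -0.119, 0.0269]
tcp_rot: [-0.012, 1.0, 0.0, -0.0]
force: [0.5, 0.5, 0.8]
width: -0.0001
grip_force: 0.0
```

Run:
```python
from h import *
im,d,K,P,i=cam('wrist'); cv2.imwrite('pics/A3.png',cv2.resize(im[150:390,170:490],None,fx=2.4,fy=2.4))
print([ctrl.get_obs()['force'].round(1)])
for n in['side']:
    im,d,K,P,i=cam(n); cv2.imwrite('pics/A3s.png',im)
```

```text
[array([0.2, 0.2, 0.1])]
```

View pics/A3.png

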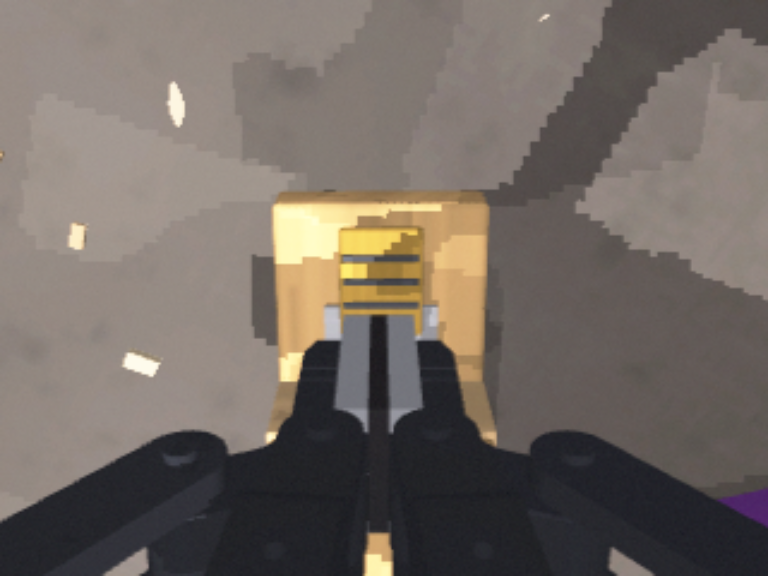

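Run:
```python
from h import *
np.set_printoptions(precision=4,suppress=True)
im,d,K,P,i=cam('wrist'); T=np.array(i['T_tool_cam']); X=cloud(d,K,T); W=cloud(d,K,P)
for u in(318,340):
  for v in range(225,325,6): print((u,v),'tool',X[v,u]*1000,'world',W[v,u]*1000)
```

```text
(318, 225) tool [17.0805 -6.2972 27.0661] world [ 406.0902 -125.7342   -0.0675]
(318, 231) tool [15.6095 -6.0688 17.9813] world [ 407.5548 -125.4696    9.0173]
(318, 237) tool [13.4371 -5.9325 12.2073] world [ 409.7231 -125.2801   14.7913]
(318, 243) tool [ 9.6865 -5.95   11.8498] world [ 413.473  -125.206    15.1489]
(318, 249) tool [11.9544 -5.4641 -6.0095] world [ 411.1934 -124.7751   33.0081]
(318, 255) tool [ 8.5261 -5.4773 -6.438 ] world [ 414.621  -124.7046   33.4368]
(318, 261) tool [ 4.6245 -5.5247 -5.6995] world [ 418.5226 -124.6566   32.6984]
(318, 267) tool [ 1.0802 -5.5418 -6.014 ] world [ 422.0663 -124.5871   33.013 ]
(318, 273) tool [-2.3275 -5.5478 -6.7144] world [ 425.4731 -124.5098   33.7134]
(318, 279) tool [-6.3025 -5.5903 -6.1789] world [ 429.448  -124.4553   33.178 ]
(318, 285) tool [ 10.3035  -4.3308 -49.5513] world [ 412.8149 -123.6006   76.5499]
(318, 291) tool [ 10.2798  -4.1775 -55.3878] world [ 412.8347 -123.4465   82.3864]
(318, 297) tool [ 10.2766  -4.0343 -60.8325] world [ 412.8343 -123.3032   87.8311]
(318, 303) tool [ 10.7678  -3.8736 -66.8109] world 
[... 961 characters left out ...]
] world [ 425.41   -111.8885   33.1163]
(340, 279) tool [-6.323   7.1166 -6.1107] world [ 429.1581 -111.7516   33.1095]
(340, 285) tool [ 10.5799   5.2948 -50.1228] world [ 412.3035 -113.9845   77.1212]
(340, 291) tool [  9.9713   5.1321 -54.7458] world [ 412.9157 -114.1322   81.7442]
(340, 297) tool [ 10.1289   4.9174 -60.5316] world [ 412.7632 -114.3505   87.53  ]
(340, 303) tool [  9.7652   4.7601 -64.9275] world [ 413.1306 -114.4987   91.9259]
(340, 309) tool [ 10.5681   4.5228 -71.118 ] world [ 412.3334 -114.7554   98.1164]
(340, 315) tool [ 10.1211   4.3954 -74.7274] world [ 412.7833 -114.8717  101.7258]
(340, 321) tool [ 10.0284   4.2504 -78.6995] world [ 412.8795 -115.0143  105.6979]
```

View pics/A3s.png

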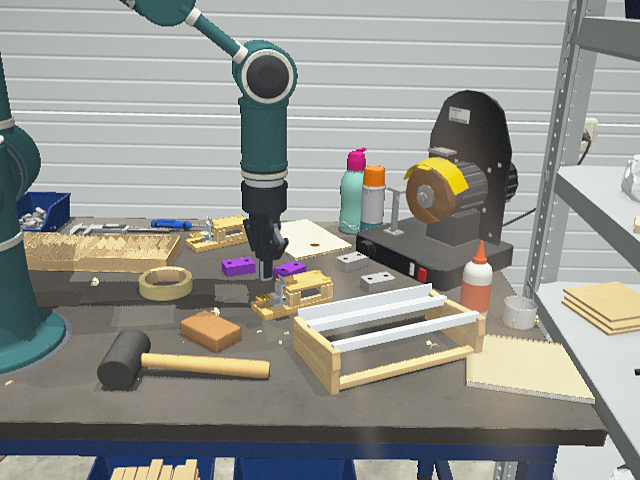

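The picture, the depth and the zero force agree: the real fingertips end about 48 mm behind the reported TCP, at tip z ≈ 75 mm now. I'll treat the tip as TCP − 48 mm and calibrate it by contact.

send_rows([
  [1, 0, 0, 10, 0],
  [1, 0, 0, 20, 0],
  [1, 0, 0, 30, 0],
  [1, 0, 0, 34, 0],
  [1, 0, 0, 35, 0],
  [1, 0, 0, 36, 0],
  [1, 0, 0, 36, 0],
])

```text
time_s: 8.25
ee_pos: [0.4225, -0.1188, -0.0091]
tcp_rot: [-0.012, 1.0, 0.0, -0.001]
force: [-3.5, -0.0, 3.8]
width: -0.0
grip_force: 1.8
```

Run:
```python
from h import *
np.set_printoptions(precision=4,suppress=True)
o=ctrl.get_obs(); print(o['ee_pos'],o['force'])
im,d,K,P,i=cam('wrist'); T=np.array(i['T_tool_cam']); X=cloud(d,K,T); W=cloud(d,K,P)
for u in(318,323,334,340):
  v=[v for v in range(262,300) if X[v,u,2]<-.03][0]; print(u,v,X[v,u]*1000,W[v,u]*1000,'next',W[v-1,u]*1000)
```

```text
[ 0.4225 -0.1188 -0.0091] [-3.4844 -0.0411  3.7937]
318 267 [ 14.0462  -4.6107 -37.8859] [ 408.6057 -123.7932   28.8201] next [ 413.8083 -124.0706   14.6524]
323 267 [ 14.036   -2.267  -37.8561] [ 408.5586 -121.45     28.7912] next [ 413.3567 -121.4989   15.6146]
334 267 [ 13.9354   2.8968 -37.5987] [ 408.5327 -116.2852   28.5356] next [ 413.3908 -115.8669   15.1785]
340 267 [ 13.8577   5.7235 -37.402 ] [ 408.5411 -113.4574   28.3399] next [ 413.3886 -112.7845   14.9918]
```

Contact at 3.8 N with about 4 mm of travel points to a sound catch. I'll push on a little.

send_rows([
  [1, 0, 0, 1, 0],
  [1, 0, 0, 1, 0],
  [1, 0, 0, 2, 0],
  [1, 0, 0, 2, 0],
])

```text
time_s: 8.7
ee_pos: [0.4229, -0.119, -0.0108]
tcp_rot: [-0.012, 1.0, -0.0, -0.0]
force: [-4.8, 0.7, 5.9]
width: 0.0001
grip_force: 3.1
```

Run:
```python
from h import *
np.set_printoptions(precision=4,suppress=True)
o=ctrl.get_obs(); print(o['ee_pos'],o['force'])
im,d,K,P,i=cam('side'); Y=cloud(d,K,P)
m=(Y[...,0]>.50)&(Y[...,0]<.59)&(Y[...,1]>-.16)&(Y[...,1]<-.08)&(Y[...,2]>.06)
print(m.sum(),Y[m].min(0),Y[m].max(0))
cv2.imwrite('pics/A4.png',im)
```

```text
[ 0.4229 -0.119  -0.0108] [-4.8172  0.7348  5.9174]Traceback (most recent call last):
  File "<stdin>", line 6, in <module>
    return umr_minimum(a, axis, None, out, keepdims, initial, where)
ValueError: zero-size array to reduction operation minimum which has no identity
```

send_rows([
  [1, 0, 0, 1, 0],
  [1, 0, 0, 1, 0],
  [1, 0, 0, 1, 0],
])

```text
time_s: 9.05
ee_pos: [0.4228, -0.119, -0.0117]
tcp_rot: [-0.012, 1.0, -0.0, -0.0]
force: [-4.7, 0.5, 6.3]
width: -0.0001
grip_force: 3.8
```

send_rows([
  [1, 0, 0, 0.5, 0],
  [1, 0, 0, 1, 0],
  [1, 0, 0, 1, 0],
])

```text
time_s: 9.35
ee_pos: [0.4228, -0.1191, -0.0126]
tcp_rot: [-0.012, 1.0, -0.0, -0.0]
force: [-4.6, 0.9, 7.8]
width: -0.0001
grip_force: 4.4
```

```bash
cat > lid.py <<'E'
import sys
from h import *
np.set_printoptions(precision=3,suppress=True)
cx,cy=map(float,sys.argv[1:3])
o=ctrl.get_obs(); print(o['time_s'],o['ee_pos'],o['force'])
for n in('side','scene'):
    im,d,K,P,i=cam(n); Y=cloud(d,K,P)
    m=(abs(Y[...,0]-cx-.085)<.03)&(abs(Y[...,1]-cy)<.04)&(Y[...,2]>.06)&(Y[...,2]<.15)
    print(n,m.sum(),'above z60 behind hinge', np.nanmax(Y[m][:,2]) if m.any() else '')
E
python3 lid.py .478 -.118
```

```text
9.35 [ 0.423 -0.119 -0.013] [-4.626  0.904  7.788]
side 745 above z60 behind hinge 0.12798976254833405
scene 413 above z60 behind hinge 0.12963793818602132
```

Case A's lid sprang open at about 7.8 N, so it is sound. Now up and over to case B.

send_rows([
  [1, 0, 0, -50, 0],
  [1, 0, 0, -100, 0],
  [1, 0, 60, -150, 0],
  [1, 0, 110, -190, 0],
  [1, 0, 160, -190, 0],
  [1, 0, 210, -190, 0],
  [1, 0, 260, -190, 0],
  [1, 0, 310, -190, 0],
  [1, 0, 335, -190, 0],
  [1, 0, 335, -190, 0],
  [1, 0, 335, -190, 0],
  [1, 0, 335, -190, 0],
])

```text
time_s: 10.65
ee_pos: [0.415, 0.2152, 0.1767]
tcp_rot: [-0.012, 1.0, -0.0, 0.0]
force: [1.0, 0.2, 0.3]
width: 0.0
grip_force: 0.0
```

```bash
python3 look.py B1 case_1 case_1_catch rework_board
python3 - <<'E'
from h import *
np.set_printoptions(precision=3,suppress=True)
z=np.load('pics/B1.npz'); X=cloud(z['d'],z['K'],z['P'])
m=(X[...,0]>.36)&(X[...,0]<.59)&(X[...,1]>.13)&(X[...,1]<.29)&(X[...,2]>.044)&(X[...,2]<.053)
p=X[m]; print('lid',cv2.minAreaRect((p[:,:2]*1000).astype(np.float32)))
g=np.full((16,24),np.nan)
for x,y,h in X.reshape(-1,3):
    if .36<x<.60 and .13<y<.29 and h<.09:
        a,b=int((x-.36)//.01),int((.29-y)//.01); g[b,a]=np.nanmax([g[b,a],h])
for b in range(16): print(f'{.285-b*.01:.3f}',' '.join('  .' if np.isnan(v) else f'{v*1000:3.0f}' for v in g[b]))
E
```

```text
10.65 [0.415 0.215 0.177] [-0.012  1.    -0.     0.   ] [1.02  0.209 0.339] [ 0.426 -0.126  2.047 -0.001  1.221 -1.17 ]
case_1 0.87 [345. 259.] [0.453 0.233 0.064] ray at z0,26: [0.477 0.237] [0.468 0.235]
case_1 0.63 [ 34. 252.] [ 0.466 -0.089  0.032] ray at z0,26: [ 0.478 -0.119] [ 0.469 -0.095]
case_1_catch 0.64 [339. 244.] [0.449 0.228 0.034] ray at z0,26: [0.46 0.23] [0.452 0.228]
case_1_catch 0.5 [ 61. 387.] [ 0.647 -0.106  0.022] ray at z0,26: [ 0.667 -0.127] [ 0.643 -0.102]
rework_board 0.74 [ 63. 386.] [ 0.648 -0.107  0.018] ray at z0,26: [ 0.665 -0.124] [ 0.641 -0.1  ]
rework_board 0.72 [  9. 240.] [ 0.452 -0.108  0.036] ray at z0,26: [ 0.465 -0.144] [ 0.456 -0.119]
lid ((494.16473388671875, 232.6624755859375), (90.06220245361328, 53.9567985534668), 4.847028732299805)
0.285   3   2   3   3   2   2   3   3   2   3   3   3   3   3   2   3   2   3   2   3   3   2   .   .
0.275   3   3   3   2   3   2   3   2   2   3   3   2   3   2   2   3   3   2   3   3   3   2   .   .
0.265   3   3   3   2   3   3   3   2   2   2   2   2   2   2  48  49  49  49  40   .   .   .   .   .
0.255
[... 620 characters left out ...]
   2   2   6  16  15   3   3   3   3   3   3   3   3   3   .   .   .   .   .   .   .   .
0.185  32   2   2   2   2   3   2   3   3   2   3   3   3   3   2   3   3   .   .   .   .   .   .   .
0.175   3   2   3   3   3   2   2   2   3   2   2   2   3   2   2   3   2   2   2   2   2   .   .   .
0.165   3   3   3   3   2   2   2   2   3   3   3   2   3   2   3   3   3   2   2   3   2   3   .   .
0.155   3   3   3   4   2   3   2   2   3   3   3   2   3   2   2   2   2   2   2   3   3   9   .   .
0.145   3   3   3   3   3   3   3   3   3   3   2   3   3   3   3   3   3   3   3   2   3   9   8   .
0.135   3   2   2   2   3   2   3   3   2   3   3   3   2   3   3   3   3   2   2   3   3   2   .   .
```

View pics/B1.png

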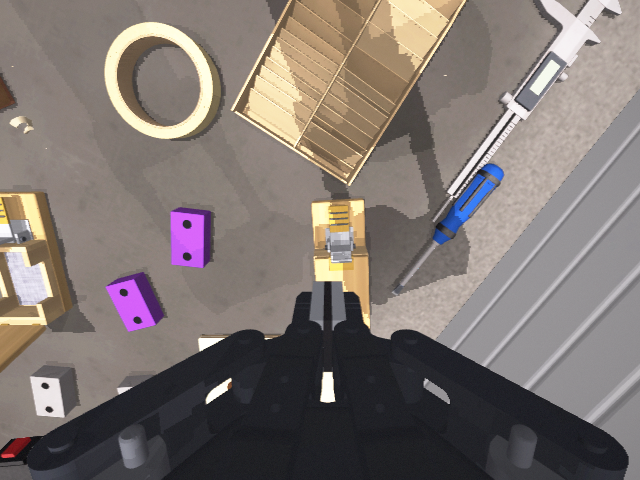

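Case B's pad is at (339,218) in this view; case centre (0.469, 0.231), yaw 4.8°.

send_rows([
  [1, 0, 11, 50, -3.4],
  [1, 0, 11, 100, -3.4],
  [1, 0, 11, 140, -3.4],
  [1, 0, 11, 165, -3.4],
  [1, 0, 11, 176, -3.4],
  [1, 0, 11, 178, -3.4],
  [1, 0, 11, 178, -3.4],
  [1, 0, 11, 178, -3.4],
])

```text
time_s: 11.65
ee_pos: [0.4165, 0.2275, 0.0008]
tcp_rot: [-0.042, 0.999, 0.001, 0.002]
force: [0.4, 0.2, -0.3]
width: 0.0001
grip_force: 0.0
```

send_rows([
  [1, 0, 0, 1, 0],
  [1, 0, 0, 2, 0],
  [1, 0, 0, 2, 0],
])

```text
time_s: 11.95
ee_pos: [0.4149, 0.2271, -0.0025]
tcp_rot: [-0.042, 0.999, 0.0, 0.0]
force: [-0.7, -0.3, -0.2]
width: 0.0001
grip_force: 0.0
```

send_rows([
  [1, 0, 0, 1, 0],
  [1, 0, 0, 1, 0],
  [1, 0, 0, 1, 0],
])

```text
time_s: 12.25
ee_pos: [0.4144, 0.2269, -0.0041]
tcp_rot: [-0.042, 0.999, -0.0, -0.0]
force: [0.2, -0.5, -0.1]
width: 0.0002
grip_force: 0.0
```

send_rows([
  [1, 0, 0, 1, 0],
  [1, 0, 0, 1, 0],
  [1, 0, 0, 1, 0],
])

```text
time_s: 12.55
ee_pos: [0.4144, 0.2269, -0.0051]
tcp_rot: [-0.042, 0.999, -0.0, -0.0]
force: [0.2, 0.7, 0.6]
width: 0.0003
grip_force: 0.0
```

send_rows([
  [1, 0, 0, 1, 0],
  [1, 0, 0, 1, 0],
  [1, 0, 0, 1, 0],
])

```text
time_s: 12.85
ee_pos: [0.4145, 0.2269, -0.0061]
tcp_rot: [-0.042, 0.999, -0.0, -0.0]
force: [-0.0, -0.8, -0.7]
width: 0.0
grip_force: 0.0
```

send_rows([
  [1, 0, 0, 1, 0],
  [1, 0, 0, 1, 0],
  [1, 0, 0, 1, 0],
])

```text
time_s: 13.15
ee_pos: [0.4145, 0.2269, -0.0071]
tcp_rot: [-0.042, 0.999, -0.0, -0.0]
force: [0.2, 0.1, -0.6]
width: -0.0
grip_force: 0.0
```

send_rows([
  [1, 0, 0, 1, 0],
  [1, 0, 0, 1, 0],
  [1, 0, 0, 1, 0],
])

```text
time_s: 13.45
ee_pos: [0.4146, 0.227, -0.0079]
tcp_rot: [-0.042, 0.999, 0.0, 0.0]
force: [0.3, -0.8, 1.6]
width: 0.0
grip_force: 0.6
```

send_rows([
  [1, 0, 0, 1, 0],
  [1, 0, 0, 1, 0],
  [1, 0, 0, 1, 0],
])

```text
time_s: 13.75
ee_pos: [0.4145, 0.2269, -0.009]
tcp_rot: [-0.042, 0.999, 0.0, -0.0]
force: [-0.9, -0.3, 2.3]
width: 0.0003
grip_force: 1.1
```

send_rows([
  [1, 0, 0, 0.5, 0],
  [1, 0, 0, 0.5, 0],
  [1, 0, 0, 0.5, 0],
])

```text
time_s: 14.05
ee_pos: [0.4144, 0.227, -0.0095]
tcp_rot: [-0.042, 0.999, 0.0, -0.0]
force: [-1.5, 0.7, 3.1]
width: 0.0
grip_force: 1.4
```

send_rows([
  [1, 0, 0, 1, 0],
  [1, 0, 0, 1, 0],
  [1, 0, 0, 2, 0],
  [1, 0, 0, 2, 0],
  [1, 0, 0, 2.5, 0],
  [1, 0, 0, 2.5, 0],
])

```text
time_s: 14.65
ee_pos: [0.4142, 0.2269, -0.0121]
tcp_rot: [-0.042, 0.999, -0.0, -0.0]
force: [-2.8, 0.6, 3.8]
width: 0.0001
grip_force: 2.4
```

```bash
python3 lid.py .469 .237
```

```text
14.65 [ 0.414  0.227 -0.012] [-2.826  0.581  3.79 ]
side 0 above z60 behind hinge 
scene 0 above z60 behind hinge
```

send_rows([
  [1, 0, 0, 1, 0],
  [1, 0, 0, 1, 0],
  [1, 0, 0, 1.5, 0],
  [1, 0, 0, 1.5, 0],
  [1, 0, 0, 1.5, 0],
])

```text
time_s: 15.25
ee_pos: [0.4143, 0.2268, -0.0136]
tcp_rot: [-0.042, 0.999, -0.0, -0.0]
force: [-4.1, 0.9, 4.9]
width: -0.0001
grip_force: 2.9
```

```bash
python3 lid.py .469 .237
```

```text
15.25 [ 0.414  0.227 -0.014] [-4.055  0.924  4.914]
side 430 above z60 behind hinge 0.12772579311530585
scene 270 above z60 behind hinge 0.12895698359212804
```

Both catches are sound (B let go at about 5 N), so both cases get a block. Now a look at the grey blocks.

send_rows([
  [1, 0, 0, -50, 0],
  [1, 0, 0, -100, 0],
  [1, 0, 0, -150, 0],
  [0, 0, 0, -200, 0],
  [0, -30, -50, -215, 4.8],
  [0, -60, -100, -215, 4.8],
  [0, -90, -150, -215, 4.8],
  [0, -120, -200, -215, 4.8],
  [0, -150, -250, -215, 4.8],
  [0, -181, -303, -215, 4.8],
  [0, -181, -303, -215, 4.8],
  [0, -181, -303, -215, 4.8],
  [0, -181, -303, -215, 4.8],
  [0, -181, -303, -215, 4.8],
])

```text
time_s: 16.75
ee_pos: [0.6198, -0.0595, 0.2009]
tcp_rot: [0.0, 1.0, 0.0, -0.0]
force: [-0.7, 0.2, -0.2]
width: 0.0852
grip_force: 0.0
```

```bash
cat > blk.py <<'E'
from h import *
import sys
np.set_printoptions(precision=3,suppress=True)
z=np.load(f'pics/{sys.argv[1]}.npz'); X=cloud(z['d'],z['K'],z['P']); im=z['im']
hsv=cv2.cvtColor(im,cv2.COLOR_BGR2HSV)
m=((X[...,2]>.016)&(X[...,2]<.031)&(hsv[...,1]<60)&(hsv[...,2]>90)).astype(np.uint8)
m=cv2.morphologyEx(m,cv2.MORPH_CLOSE,np.ones((7,7)))
n,l,s,c=cv2.connectedComponentsWithStats(m)
for i in range(1,n):
    if s[i,4]>150:
        p=X[(l==i)&(X[...,2]>.016)&(X[...,2]<.031)]; r=cv2.minAreaRect((p[:,:2]*1000).astype(np.float32)); print(c[i].round(),s[i,4],r,np.median(p[:,2]))
E
python3 look.py C1 block_1; python3 blk.py C1
```

```text
16.75 [ 0.62  -0.059  0.201] [ 0.  1.  0. -0.] [-0.732  0.196 -0.16 ] [-0.136  0.161  1.71   0.     1.271 -1.707]
block_1 0.95 [376. 123.] [ 0.534 -0.01   0.023] ray at z0,26: [ 0.534 -0.007] [ 0.535 -0.01 ]
block_1 0.87 [452.  36.] [0.456 0.06  0.023] ray at z0,26: [0.45  0.067] [0.457 0.059]
block_1 0.84 [362. 244.] [ 0.665 -0.02   0.023] ray at z0,26: [ 0.673 -0.017] [ 0.664 -0.02 ]
block_1 0.69 [275. 237.] [ 0.657 -0.119  0.023] ray at z0,26: [ 0.664 -0.123] [ 0.656 -0.119]
[618.  24.] 298 ((446.156005859375, 220.94346618652344), (20.246910095214844, 17.17926597595215), 3.574540376663208) 0.017069299435603313
[620.  86.] 2390 ((500.3714599609375, 232.27316284179688), (72.04124450683594, 48.93711471557617), 4.322627067565918) 0.016582441258469527
[272.  87.] 3040 ((500.9612121582031, -116.61849212646484), (71.70697784423828, 42.208824157714844), 1.332794427871704) 0.01653334126759426
[269. 239.] 1532 ((660.9242553710938, -125.73512268066406), (35.13654708862305, 59.93793487548828), 85.99746704101562) 0.023082895050411334
[364. 248.] 1403 ((670.6185913085938, -17.75948143005371), (57.20322036743164, 34.600677490234375), 5.73532247543335) 0.02307400781380664
[598. 303.] 1503 ((740.0489501953125, 266.00885009765625), (4.927524566650391, 155.34683227539062), 60.3491325378418) 0.023473159041944136
[506. 320.] 200 ((764.9727172851562, 161.03677368164062), (15.466653823852539, 57.882728576660156), 4.053988456726074) 0.024541861283387645
[ 22. 369.] 1909 ((833.0616455078125, -444.41827392578125), (67.66515350341797, 77.57667541503906), 70.15092468261719) 0.026043051433665865
```

View pics/C1.png

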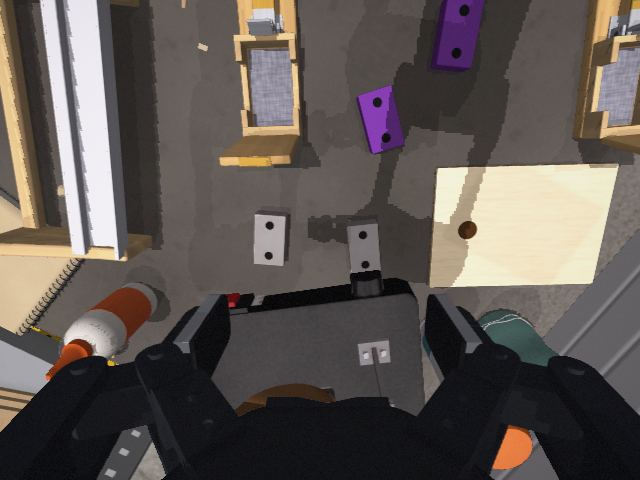

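Candidates in C1: the purple ones at (376,123) and (455,40) are the look-alikes. The grey ones with two bored holes, at (269,239) and (364,248), fit the description and size (60 × 35 mm). Next, where the open fingertips stand.

Run:
```python
from h import *
np.set_printoptions(precision=1,suppress=True)
z=np.load('pics/C1.npz'); i=ctrl.camera_info('wrist'); X=cloud(z['d'],z['K'],np.array(i['T_tool_cam']))*1000
for lo,hi in((180,240),(420,475)):
    s=X[270:400,lo:hi].reshape(-1,3); s=s[(s[:,2]<-20)&(s[:,2]>-160)]
    print(len(s),'max z pct',np.percentile(s[:,2],[100,99,95,90]))
    t=s[s[:,2]>np.percentile(s[:,2],93)]; print(t[:: max(1,len(t)//10)])
# case B and A rims: model edges
W=cloud(z['d'],z['K'],z['P'])
im=z['im']; c=np.hstack([cv2.resize(im[0:180,210:310],None,fx=3.3,fy=3.3),cv2.resize(im[200:300,240:390],None,fx=3,fy=5.94)]) if 0 else cv2.resize(im[190:310,230:400],None,fx=4,fy=4)
cv2.imwrite('pics/C1c.png',c)
# sander part near block P
m=(W[...,0]>.66)&(W[...,0]<.78)&(W[...,1]>-.09)&(W[...,1]<.05)
g=np.full((14,12),np.nan)
for x,y,h in W[m]:
    a,b=int((x-.66)//.01),int((.05-y)//.01)
    if a<12 and b<14:g[b,a]=np.nanmax([g[b,a],h])
for b in range(14): print(f'{.045-b*.01:.3f}',' '.join('  .' if np.isnan(v) else f'{v*1000:3.0f}' for v in g[b]))
```

```text
4287 max z pct [-52.9 -55.5 -59.5 -62.9]
[[ 10.2 -48.8 -58.1]
 [ 10.  -43.7 -58.6]
 [ 10.2 -45.1 -60.8]
 [  6.7 -42.5 -56.6]
 [  6.  -54.6 -60.5]
 [  1.1 -43.  -55.1]
 [  0.7 -43.1 -59.4]
 [ -4.4 -42.6 -54.9]
 [ -3.7 -42.6 -60.7]
 [ -7.5 -43.  -59.3]
 [-12.  -43.  -60.6]]
4205 max z pct [-53.1 -55.7 -59.4 -62.8]
[[  9.8  42.6 -57.1]
 [ 10.   47.2 -58.5]
 [  9.2  42.6 -58.7]
 [  5.1  42.6 -54.3]
 [  2.9  42.7 -54.7]
 [  4.   42.7 -60.2]
 [ -0.5  42.3 -57.2]
 [ -2.6  42.7 -57.7]
 [ -6.7  42.3 -55.8]
 [ -9.6  42.6 -55.9]
 [-11.6  42.7 -59. ]]
0.045   2   3   3   3   3   2  53  53  54  53  53  53
0.035   2   3   3   3   3  52  53  54  52  52  52  52
0.025   2   2   2   2   3  51  51  51  52  52  52  52
0.015   3   3   2   3   3  51  51  52  52  52  52  58
0.005   2   3  24  41  42  51  51  52  52  52  59  62
-0.005  24  24  25  49  50  52  52  52  52  52 158 133
-0.015  25  25  25  52  51  51  51  52  52  53  55  59
-0.025  24  25  25  49  50  50  52  52  52  52  52  59
-0.035  24  24  24  38  43  40  52  52  52  52  52  52
-0.045   3   2   2   2   2   3  52  52  52  52  52  52
-0.055   3   2   3   3   3   2  52  52  52  53  53 137
-0.065   2   2   2   3   2   3  52  52  52  53  52 136
-0.075   2   3   2   2   3   3  53  52  52  53  52  52
-0.085   2   3   3   2   3   2  51  53  53  53  53  53
```

View pics/C1c.png

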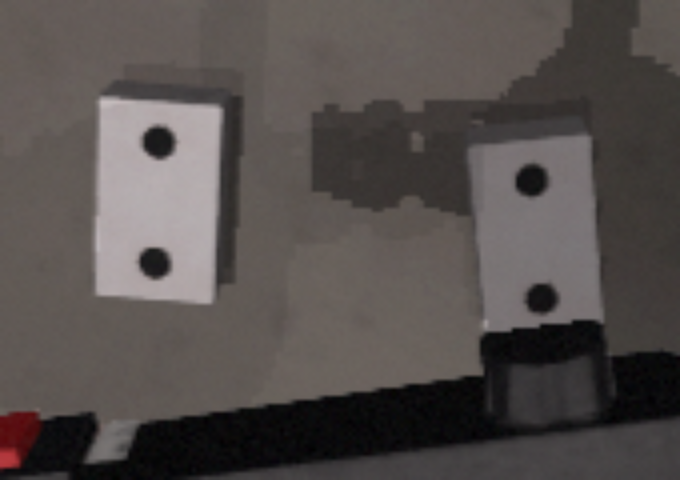

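send_rows([
  [0, -20, -33, 50, 4],
  [0, -41, -66, 100, 4],
  [0, -41, -66, 150, 4],
  [0, -41, -66, 195, 4],
  [0, -41, -66, 222, 4],
  [0, -41, -66, 230, 4],
  [0, -41, -66, 231, 4],
  [0, -41, -66, 231, 4],
  [0, -41, -66, 231, 4],
])

```text
time_s: 17.75
ee_pos: [0.6644, -0.1261, -0.0255]
tcp_rot: [0.035, 0.999, -0.001, 0.003]
force: [0.2, -0.2, 0.9]
width: 0.0855
grip_force: 0.0
```

send_rows([
  [0.3, 0, 0, 0, 0],
  [0.5, 0, 0, 0, 0],
  [0.7, 0, 0, 0, 0],
  [0.7, 0, 0, 0, 0],
  [0.7, 0, 0, 0, 0],
  [0.7, 0, 0, 0, 0],
  [0.7, 0, 0, 0, 0],
], grip_force=50)

```text
time_s: 18.45
ee_pos: [0.6619, -0.1262, -0.0286]
tcp_rot: [0.035, 0.999, -0.0, 0.001]
force: [-0.9, -0.8, 6.0]
width: 0.0334
grip_force: 52.0
```

send_rows([
  [0.7, 0, 0, -20, 0],
  [0.7, 0, 0, -60, 0],
  [0.7, 0, 0, -110, 0],
  [0.7, 0, 0, -160, 0],
  [0.7, 20, 0, -190, -2],
  [0.7, 65, -1, -190, -5.4],
  [0.7, 110, -2, -190, -5.4],
  [0.7, 150, -2, -190, -5.4],
  [0.7, 161, -2, -190, -5.4],
  [0.7, 161, -2, -190, -5.4],
  [0.7, 161, -2, -190, -5.4],
])

```text
time_s: 19.55
ee_pos: [0.5012, -0.1168, 0.1602]
tcp_rot: [-0.012, 1.0, -0.0, 0.0]
force: [0.0, -0.8, -3.6]
width: 0.0333
grip_force: 51.0
```

```bash
cat > held.py <<'E'
import sys
from h import *
np.set_printoptions(precision=1,suppress=True)
z=np.load(f'pics/{sys.argv[1]}.npz'); i=ctrl.camera_info('wrist'); X=cloud(z['d'],z['K'],np.array(i['T_tool_cam']))*1000
m=(abs(X[...,1])<14)&(X[...,2]<-20)&(X[...,2]>-60)&(X[...,0]>12)&(X[...,0]<45)
p=X[m]; print(len(p)); 
for x in range(12,46,3):
    s=p[(p[:,0]>=x)&(p[:,0]<x+3)]
    if len(s): print(x,len(s),'z',s[:,2].min(),np.median(s[:,2]),s[:,2].max(),'y',s[:,1].min(),s[:,1].max())
E
python3 look.py D1 case_1_well; python3 held.py D1
python3 - <<'E'
from h import *
o=ctrl.get_obs();print(o['width'],o['grip_force'])
z=np.load('pics/D1.npz');W=cloud(z['d'],z['K'],z['P'])
# well floor rect
m=(W[...,0]>.40)&(W[...,0]<.6)&(abs(W[...,1]+.117)<.05)&(W[...,2]>.010)&(W[...,2]<.02)
print(m.sum())
g=np.full((8,18),np.nan)
for x,y,h in W.reshape(-1,3):
    if .40<x<.58 and -.155<y<-.075 and h<.13:
        a,b=int((x-.40)//.01),int((-.075-y)//.01); g[b,a]=np.nanmax([g[b,a],h])
for b in range(8): print(f'{-.08-b*.01:.3f}',' '.join('  .' if np.isnan(v) else f'{v*1000:3.0f}' for v in g[b]))
E
```

```text
19.55 [ 0.501 -0.117  0.16 ] [-0.012  1.    -0.     0.   ] [ 0.031 -0.804 -3.599] [-0.277 -0.019  1.979  0.     1.181 -1.873]
3578
12 403 z -53.56639245692046 -51.705782537435155 -49.81129883006719 y -13.800085692809267 13.886072560499096
15 428 z -53.52240913389905 -51.73063924342489 -50.2060597412993 y -13.994169255496075 13.763661464156225
18 428 z -53.83688468287159 -51.66493308624557 -49.69994163851857 y -13.977949211200876 13.655332715788152
21 445 z -53.600556449135524 -51.739047416744036 -50.089882445298024 y -13.943990364731896 13.983613357462668
24 452 z -53.60974564913773 -51.600417792265745 -49.745645092041656 y -13.927965447500254 13.962601173157175
27 452 z -53.26692245729592 -51.694066208196375 -49.80529267931036 y -13.781449680606345 13.857127412423921
30 970 z -53.311124743464276 -43.5302046391061 -29.330220629374182 y -13.968557144324974 13.987747747877467
0.03358818671484179 50.96341788768768
4209
-0.080   2   3   3   3   3   3   3   3   3   3   3   3   3   .   .   .   .   .
-0.090  17  16  17  16  17  42  43  42  27  27  27  27   .   .   .   .   .   .
-0.100  17  17  17  18  31  43  42  41  18  17  18  18   .   .   .   .   .   .
-0.110  34  35  35  34  54  66  55  18  18  18  18  18   .   .   .   .   .   .
-0.120  34  35  36  35  54  67  56  18  18  17  18  18   .   .   .   .   .   .
-0.130  34  34  35  35  34  66  56  18  18  18  18  18   .   .   .   .   .   .
-0.140  16  17  17  17  17  42  43  42  41  27  27  27   .   .   .   .   .   .
-0.150  12  16  15  15  15  42  42   2   3   3   3   3   3   .   .   .   .   .
```

View pics/D1.png

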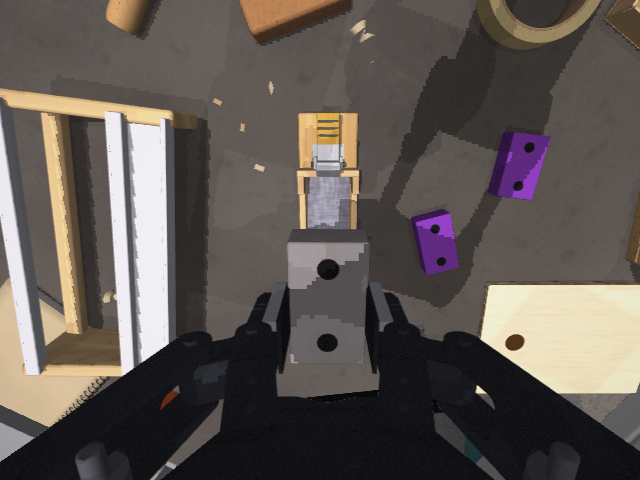

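Block Q is held square at (328,300) over case A's well at (328,200). Lowering it in.

send_rows([
  [0.7, 0, 0, 40, 0],
  [0.7, 0, 0, 80, 0],
  [0.7, 0, 0, 110, 0],
  [0.7, 0, 0, 135, 0],
  [0.7, 0, 0, 155, 0],
  [0.7, 0, 0, 166, 0],
  [0.7, 0, 0, 171, 0],
  [0.7, 0, 0, 173, 0],
  [0.7, 0, 0, 173, 0],
  [0.7, 0, 0, 173, 0],
])

```text
time_s: 20.65
ee_pos: [0.5018, -0.117, -0.0114]
tcp_rot: [-0.012, 1.0, -0.0, 0.001]
force: [-1.0, 0.7, -3.7]
width: 0.0335
grip_force: 50.9
```

send_rows([
  [0.7, 0, 0, 1, 0],
  [0.7, 0, 0, 2, 0],
  [0.7, 0, 0, 2, 0],
  [0.7, 0, 0, 2, 0],
])

```text
time_s: 21.05
ee_pos: [0.5005, -0.1167, -0.0144]
tcp_rot: [-0.012, 1.0, -0.0, 0.0]
force: [-0.3, -0.7, -3.9]
width: 0.0337
grip_force: 50.9
```

send_rows([
  [0.7, 0, 0, 0.5, 0],
  [0.5, 0, 0, 0.5, 0],
  [0.4, 0, 0, 0.5, 0],
  [0.4, 0, 0, 0.5, 0],
  [0.4, 0, 0, -10, 0],
  [0.4, 0, 0, -40, 0],
  [0.4, 0, 0, -90, 0],
  [0.4, 0, 0, -140, 0],
  [1, 0, 0, -175, 0],
  [1, 0, 0, -175, 0],
  [1, 0, 0, -175, 0],
  [1, 0, 0, -175, 0],
])

```text
time_s: 22.25
ee_pos: [0.4994, -0.1164, 0.1594]
tcp_rot: [-0.012, 1.0, 0.0, -0.001]
force: [0.1, 1.0, -0.1]
width: -0.0
grip_force: 0.0
```

```bash
cat > top.py <<'E'
import sys
from h import *
# top-view height map from the wrist picture: name x0 x1 y0 y1 [zmax]
z=np.load(f'pics/{sys.argv[1]}.npz');W=cloud(z['d'],z['K'],z['P']); x0,x1,y0,y1=map(float,sys.argv[2:6]); s=.01
nx,ny=round((x1-x0)/s),round((y1-y0)/s); g=np.full((ny,nx),np.nan)
for x,y,h in W.reshape(-1,3):
    if x0<x<x1 and y0<y<y1 and h<float(sys.argv[6]):
        a,b=int((x-x0)//s),int((y1-y)//s); g[min(b,ny-1),min(a,nx-1)]=np.nanmax([g[min(b,ny-1),min(a,nx-1)],h])
for b in range(ny): print(f'{y1-.005-b*s:.3f}',' '.join('  .' if np.isnan(v) else f'{v*1000:3.0f}' for v in g[b]))
E
python3 look.py D2 block_1; python3 top.py D2 .40 .58 -.155 -.075 .14;python3 blk.py D2
```

```text
22.25 [ 0.499 -0.116  0.159] [-0.012  1.     0.    -0.001] [ 0.14   1.005 -0.136] [-0.277 -0.02   1.981 -0.     1.182 -1.873]
block_1 0.92 [428. 243.] [ 0.527 -0.014  0.023] ray at z0,26: [ 0.534 -0.007] [ 0.526 -0.015]
block_1 0.84 [507. 164.] [0.448 0.051 0.023] ray at z0,26: [0.45  0.063] [0.448 0.05 ]
block_1 0.6 [329. 216.] [ 0.499 -0.115  0.037] ray at z0,26: [ 0.507 -0.115] [ 0.501 -0.115]
-0.080   3   2   3   4   3   3   3   3   3   2   3   3   2   3   2   3   2   3
-0.090  16  16  16  16  16  43  43  43  27  27  27  27  42  42  70 109   .   .
-0.100  17  17  17  18  30  43  42  38  39  39  39  39  39  43  70  84   .   .
-0.110  35  34  35  35  51  67  57  39  39  39  38  39  38  42  69  68   .   .
-0.120  34  35  36  35  51  66  57  39  39  39  39  39  39  42  65  68   .   .
-0.130  34  35  36  35  40  67  57  39  39  39  38  39  38  42  65  85   .   .
-0.140  15  17  17  18  17  43  43  43  40  27  26  26  43  43  62  99   0   .
-0.150  16  16  15  14  13  13   3   3   3   3   2   2   3   2   2   3   2   3
[319. 191.] 288 ((495.16552734375, -117.02076721191406), (56.88100814819336, 41.36399841308594), 1.403136134147644) 0.016565931327395478
[628. 429.] 485 ((755.9867553710938, 256.68572998046875), (5.652703762054443, 44.87215042114258), 60.204437255859375) 0.022715526434300026
[ 14. 455.] 1444 ((813.5722045898438, -491.91943359375), (42.83708190917969, 95.09516906738281), 73.73255157470703) 0.026089589377162686
```

Block sits flat in case A's well (top at 36 mm). Now swing A's lid over.

send_rows([
  [1, -50, 0, 0, 0],
  [1, -104, 0, 0, 0],
  [1, -104, 0, 50, 0],
  [1, -104, 0, 95, 0],
  [1, -100, 0, 95, 0],
  [1, -85, 0, 94, 0],
  [1, -75, 0, 94, 0],
  [1, -65, 0, 94, 0],
  [1, -56, 0, 93, 0],
  [1, -47, 0, 92, 0],
  [1, -38, 0, 94, 0],
  [1, -29, 0, 96, 0],
  [1, -21, 0, 100, 0],
  [1, -13, 0, 105, 0],
  [1, -7, 0, 112, 0],
  [1, -1, 0, 119, 0],
  [1, 4, 0, 127, 0],
  [1, 8, 0, 135, 0],
  [1, 10, 0, 140, 0],
  [1, 10, 0, 142, 0],
])

```text
time_s: 24.35
ee_pos: [0.4896, -0.1168, 0.0182]
tcp_rot: [-0.012, 1.0, 0.0, -0.001]
force: [-6.4, 1.1, 10.2]
width: 0.0
grip_force: 4.7
```

```bash
python3 look.py D3 case_1; python3 top.py D3 .39 .60 -.16 -.075 .14
```

```text
24.35 [ 0.49  -0.117  0.018] [-0.012  1.     0.    -0.001] [-6.441  1.137 10.241] [-0.284  0.121  2.123 -0.     0.899 -1.879]
case_1 0.6 [326. 236.] [ 0.459 -0.118  0.061] ray at z0,26: [ 0.477 -0.118] [ 0.47  -0.118]
-0.080   3   3   3   3   3   3   2   3 140 140 140   2   2   2   2   3   0   .   .   .   .
-0.090   3  16  17  17  17  16  64  65 129 140 127  57  55   .   .   .   .   .   .   .   .
-0.100   3  17  17  17  18  31  64  64 140 140  59  58   .   .   .   .   .   .   .   .   .
-0.110   3  33  34  35  34  55  67  66 140 140 122 111   .   .  50  50   .   .   .   2   2
-0.120   3  33  34  35  35  55  67  65 140 140 122 112   .   .  50  50   .   .   .   2   2
-0.130   3  33  34  35  35  54  67  65 140 115  59  57   .   .   .   .   .   .   .   .   .
-0.140   3  16  17  17  17  17  62  65 140 140 122 118  56   .   .   .   .   .   .   .   .
-0.150   3  15  16  16  16  15  41  40 140 140 138 137   3   2   2   2   2   .   .   .   .
```

send_rows([
  [1, 0, 0, 2, 0],
  [1, 1, 0, 4, 0],
  [1, 1, 0, 6, 0],
  [1, 1, 0, 7, 0],
  [1, 1, 0, 8, 0],
  [1, 1, 0, 8, 0],
])

```text
time_s: 25.05
ee_pos: [0.4898, -0.1169, 0.0102]
tcp_rot: [-0.012, 1.0, -0.0, 0.0]
force: [0.7, -0.5, 0.4]
width: -0.0002
grip_force: 0.4
```

send_rows([
  [1, 0, 0, 1, 0],
  [1, 0, 0, 2, 0],
  [1, 0, 0, 2, 0],
])

```text
time_s: 25.35
ee_pos: [0.4894, -0.1169, 0.0083]
tcp_rot: [-0.012, 1.0, 0.0, -0.0]
force: [-1.0, -1.0, 0.6]
width: -0.0001
grip_force: 0.3
```

send_rows([
  [1, 0, 0, 1, 0],
  [1, 0, 0, 2, 0],
  [1, 0, 0, 2, 0],
])

```text
time_s: 25.65
ee_pos: [0.4893, -0.1169, 0.0066]
tcp_rot: [-0.012, 1.0, 0.0, -0.0]
force: [-2.6, 1.1, 4.8]
width: -0.0003
grip_force: 2.6
```

send_rows([
  [1, 0, 0, 1, 0],
  [1, 0, 0, 1, 0],
  [1, 0, 0, -20, 0],
  [1, 0, 0, -60, 0],
  [1, 40, 0, -110, 0],
  [0, 60, 0, -150, 0],
  [0, 60, 0, -150, 0],
  [0, 60, 0, -150, 0],
])

```text
time_s: 26.45
ee_pos: [0.4306, -0.1189, 0.1585]
tcp_rot: [-0.012, 1.0, -0.001, 0.002]
force: [0.5, -0.6, 0.5]
width: 0.0432
grip_force: 0.0
```

```bash
python3 look.py D4 case_1; python3 top.py D4 .39 .60 -.16 -.075 .14;  python3 - <<'E'
from h import *
z=np.load('pics/D4.npz');X=cloud(z['d'],z['K'],z['P'])
m=(X[...,0]>.38)&(X[...,0]<.58)&(abs(X[...,1]+.117)<.045)&(X[...,2]>.010)&(X[...,2]<.054)
print(cv2.minAreaRect((X[m][:,:2]*1000).astype(np.float32)))
E
```

```text
26.45 [ 0.431 -0.119  0.159] [-0.012  1.    -0.001  0.002] [ 0.521 -0.642  0.473] [-0.325 -0.159  2.11   0.     1.186 -1.92 ]
case_1 0.82 [327. 251.] [ 0.456 -0.119  0.065] ray at z0,26: [ 0.479 -0.119] [ 0.47  -0.119]
case_1 0.17 [547. 384.] [ 0.417 -0.062  0.27 ] ray at z0,26: [0.646 0.159] [0.624 0.138]
-0.080   3   2   2   2   3   3   3   2   3   3   3   3   2   3   2   3   2   3   3   3   3
-0.090   2  16  16  17  17  17  50  51  50  51  51  50  50  50  50  50   .   .   3   3   3
-0.100   3  16  17  17  17  31  51  51  51  51  50  51  50  50  50  50   .   .   2   2   3
-0.110   3  35  35  35  34  53  66  56  51  50  51  50  50  50  50  49   .   .   3   3   2
-0.120   3  34  36  35  35  54  67  55  51  51  50  50  50  50  50  50   .   .   3   2   2
-0.130   3  33  35  35  34  48  66  55  51  51  51  51  50  50  50  51   .   .   2   3   3
-0.140   3  16  17  17  17  17  51  51  51  51  51  50  50  50  50  49   .   .   3   2   2
-0.150   3  15  17  16  15  14  33   3   3   3   2   3   3   3   3   3   3   3   3   3   2
((478.4784240722656, -116.7954330444336), (141.65708923339844, 56.033077239990234), 1.6756058931350708)
```

Lid A is caught. Now the rack pose, from the side and scene clouds.

Run:
```python
from h import *
np.set_printoptions(precision=3,suppress=True)
for n in('scene','side'):
    q=np.load(f'pics/{n}.npz');Y,im=q['Y'],q['im'];hsv=cv2.cvtColor(im,cv2.COLOR_BGR2HSV)
    m=(Y[...,0]>.3)&(Y[...,0]<.72)&(Y[...,1]<-.2)&(Y[...,1]>-.45)&(Y[...,2]>.055)&(Y[...,2]<.09)&(hsv[...,1]<55)
    p=Y[m]
    s=p[:,1]+.1*(p[:,0]-.53)  # detrend
    h,e=np.histogram(s,np.arange(-.43,-.22,.005)); print(n,[(round(float(a),3),int(b)) for a,b in zip(e,h) if b>3])
    for lo,hi,t in((-.33,-.28,'low'),(-.42,-.36,'high'),(-.28,-.24,'lip')):
        r=p[(s>lo)&(s<hi)]; r=r[r[:,2]>np.percentile(r[:,2],40)]
        f=np.polyfit(r[:,0],r[:,1],1); print(t,len(r),'slope',f[0],'y@.53',np.polyval(f,.53),'z',np.median(r[:,2]),'x',r[:,0].min(),r[:,0].max())
    w=(Y[...,0]>.3)&(Y[...,0]<.75)&(Y[...,1]<-.28)&(Y[...,1]>-.42)&(Y[...,2]>.055)&(Y[...,2]<.09)&(hsv[...,1]>=70)
    x=Y[w][:,0]; h,e=np.histogram(x,np.arange(.3,.75,.01)); print('wood x',[(round(float(a),2),int(b)) for a,b in zip(e,h) if b>3])
```

```text
scene [(-0.395, 497), (-0.39, 347), (-0.385, 186), (-0.38, 47), (-0.315, 32), (-0.31, 475), (-0.305, 175), (-0.3, 124), (-0.295, 17), (-0.29, 5), (-0.285, 9), (-0.27, 40), (-0.265, 559), (-0.26, 117)]
low 502 slope -0.08675470165314883 y@.53 -0.3028089005768001 z 0.06451003151183543 x 0.41239277654214146 0.7199596451614886
high 650 slope -0.10030933236236826 y@.53 -0.3868151784552876 z 0.0758553569870502 x 0.4040629240137572 0.6524777067043275
lip 431 slope -0.10057499231207258 y@.53 -0.2615049675403233 z 0.0662837917150697 x 0.4165511853004141 0.6646330177259117
wood x [(0.39, 62), (0.4, 173), (0.41, 49), (0.64, 46), (0.65, 125), (0.66, 45), (0.71, 22), (0.72, 56), (0.73, 32)]
side [(-0.395, 344), (-0.39, 999), (-0.385, 228), (-0.38, 103), (-0.365, 6), (-0.36, 4), (-0.31, 559), (-0.305, 429), (-0.3, 169), (-0.295, 32), (-0.285, 4), (-0.28, 6), (-0.27, 5), (-0.265, 732), (-0.26, 433)]
low 718 slope -0.09406459911405322 y@.53 -0.3021769148199685 z 0.06386265919921572 x 0.41211716491002026 0.7199732471881048
high 1009 slope -0.10000167910429272 y@.53 -0.38602684479620575 z 0.07530395953692176 x 0.4056478833840916 0.6542397807149138
lip 708 slope -0.10042436730073287 y@.53 -0.2599873292902423 z 0.06542483232998894 x 0.4184384270546179 0.7194798722191595
wood x [(0.39, 93), (0.4, 300), (0.41, 40), (0.64, 64), (0.65, 182), (0.66, 19), (0.71, 15), (0.72, 130), (0.73, 53)]
```

send_rows([
  [0, -30, 0, 20, 0],
  [0, -57, 1, 60, 0],
  [0, -57, 1, 100, 0],
  [0, -57, 1, 135, 0],
  [0, -57, 1, 165, 0],
  [0, -57, 1, 183, 0],
  [0, -57, 1, 190, 0],
  [0, -57, 1, 190, 0],
  [0, -57, 1, 190, 0],
])

```text
time_s: 27.45
ee_pos: [0.4867, -0.116, -0.0337]
tcp_rot: [-0.012, 1.0, 0.0, -0.0]
force: [0.2, -0.3, -0.2]
width: 0.0853
grip_force: 0.0
```

send_rows([
  [0.2, 0, 0, 0, 0],
  [0.3, 0, 0, 0, 0],
  [0.4, 0, 0, 0, 0],
  [0.5, 0, 0, 0, 0],
  [0.5, 0, 0, 0, 0],
  [0.5, 0, 0, 0, 0],
], grip_force=60)

```text
time_s: 28.05
ee_pos: [0.4879, -0.1167, -0.0319]
tcp_rot: [-0.012, 1.0, -0.001, 0.001]
force: [-1.6, -0.6, 6.2]
width: 0.0544
grip_force: 65.4
```

send_rows([
  [0.5, 0, 0, -20, 0],
  [0.5, 0, 0, -60, 0],
  [0.5, 0, 0, -100, 0],
  [0.5, 0, 0, -130, 0],
  [0.5, -10, -25, -135, 8],
  [0.5, -20, -50, -135, 16],
  [0.5, -30, -80, -135, 24],
  [0.5, -40, -110, -135, 32],
  [0.5, -50, -140, -135, 40],
  [0.5, -60, -165, -135, 48],
  [0.5, -70, -190, -135, 56],
  [0.5, -80, -215, -135, 64],
  [0.5, -90, -245, -135, 72],
  [0.5, -90, -245, -135, 80],
  [0.5, -90, -245, -135, 88],
  [0.5, -90, -245, -135, 97.2],
  [0.5, -90, -245, -135, 97.2],
  [0.5, -90, -245, -125, 97.2],
  [0.5, -90, -245, -125, 97.2],
])

```text
time_s: 29.95
ee_pos: [0.5805, -0.3573, 0.0884]
tcp_rot: [0.741, 0.671, -0.001, -0.002]
force: [-0.7, -0.1, -8.5]
width: 0.0546
grip_force: 68.8
```

```bash
python3 look.py E1 rack case_1
python3 - <<'E'
from h import *
im,d,K,P,i=cam('side'); cv2.imwrite('pics/E1s.png',im[180:420,200:520])
a=cv2.imread('pics/E1.png'); b=cv2.resize(im[200:400,240:507],(640,480)); cv2.imwrite('pics/E1m.png',cv2.resize(np.hstack([a,b]),(800,300)))
E
```

```text
29.95 [ 0.581 -0.357  0.088] [ 0.741  0.671 -0.001 -0.002] [-0.707 -0.076 -8.463] [-0.588  0.355  1.682  0.     1.109 -0.49 ]
case_1 0.6 [325. 271.] [ 0.584 -0.325  0.173] ray at z0,26: [ 0.576 -0.397] [ 0.577 -0.386]
```

View pics/E1m.png

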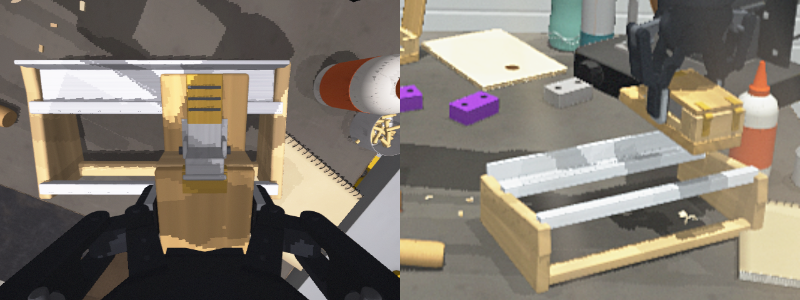

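send_rows([
  [0.5, -1, 2, 15, 0],
  [0.5, -1, 2, 28, 0],
  [0.5, -1, 2, 36, 0],
  [0.5, -1, 2, 40, 0],
  [0.5, -1, 2, 40, 0],
  [0.5, -1, 2, 40, 0],
], grip_force=30)

```text
time_s: 30.75
ee_pos: [0.5845, -0.36, 0.0515]
tcp_rot: [0.742, 0.67, 0.0, 0.0]
force: [1.3, 0.0, -7.3]
width: 0.0544
grip_force: 68.8
```

send_rows([
  [0.5, 0, 0, 1, 0],
  [0.5, 0, 0, 2, 0],
  [0.5, 0, 0, 2, 0],
  [0.5, 0, 0, 2, 0],
])

```text
time_s: 31.15
ee_pos: [0.5844, -0.36, 0.0497]
tcp_rot: [0.742, 0.67, 0.0, 0.0]
force: [0.5, 0.8, -8.3]
width: 0.055
grip_force: 68.8
```

send_rows([
  [0.5, 0, 0, 1, 0],
  [0.5, 0, 0, 2, 0],
  [0.5, 0, 0, 2, 0],
  [0.5, 0, 0, 2, 0],
])

```text
time_s: 31.55
ee_pos: [0.5842, -0.3599, 0.0473]
tcp_rot: [0.742, 0.67, -0.0, -0.0]
force: [-0.3, -0.1, -8.6]
width: 0.0544
grip_force: 68.8
```

send_rows([
  [0.5, 0, 0, 1, 0],
  [0.5, 0, 0, 2, 0],
  [0.5, 0, 0, 3, 0],
  [0.5, 0, 0, 3, 0],
])

```text
time_s: 31.95
ee_pos: [0.5844, -0.3599, 0.0449]
tcp_rot: [0.742, 0.67, 0.0, 0.0]
force: [-1.4, 0.8, -5.5]
width: 0.0548
grip_force: 69.3
```

send_rows([
  [0.5, 0, 0, 1, 0],
  [0.5, 0, 0, 1.5, 0],
  [0.5, 0, 0, 1.5, 0],
])

```text
time_s: 32.25
ee_pos: [0.5845, -0.3599, 0.0446]
tcp_rot: [0.742, 0.67, 0.0, 0.0]
force: [-3.8, 4.1, 2.8]
width: 0.0546
grip_force: 69.8
```

send_rows([
  [0.5, 0, 0, 1, 0],
  [0.5, 0, 0, 1.5, 0],
  [0.5, 0, 0, 1.5, 0],
])

```text
time_s: 32.55
ee_pos: [0.5845, -0.3598, 0.0444]
tcp_rot: [0.742, 0.67, 0.0, 0.0]
force: [-6.2, 5.0, 8.0]
width: 0.0543
grip_force: 70.3
```

send_rows([
  [0.36, 0, 0, 0, 0],
  [0.35, 0, 0, 0, 0],
  [0.34, 0, 0, 0, 0],
  [0.33, 0, 0, 0, 0],
  [0.32, 0, 0, 0, 0],
  [0.31, 0, 0, 0, 0],
  [0.3, 0, 0, 0, 0],
  [0.28, 0, 0, 0, 0],
  [0.25, 0, 0, 0, 0],
  [0.2, 0, 0, 0, 0],
  [0.2, 0, 0, 0, 0],
])

```text
time_s: 33.65
ee_pos: [0.5843, -0.3599, 0.0414]
tcp_rot: [0.742, 0.67, -0.0, -0.0]
force: [-0.7, -0.3, -0.4]
width: 0.0683
grip_force: 0.0
```

send_rows([
  [0.2, 0, 0, -15, 0],
  [0.2, 0, 0, -50, 0],
  [0.2, 0, 0, -100, 0],
  [0.2, 30, 0, -130, 0],
  [0.2, 60, 0, -150, 0],
  [0.2, 60, 0, -150, 0],
  [0.2, 60, 0, -150, 0],
])

```text
time_s: 34.35
ee_pos: [0.5911, -0.3002, 0.1935]
tcp_rot: [0.741, 0.671, 0.0, 0.002]
force: [-0.6, -1.7, -0.1]
width: 0.0685
grip_force: 0.0
```

```bash
cat > rackchk.py <<'E'
import sys
from h import *
np.set_printoptions(precision=3,suppress=True)
z=np.load(f'pics/{sys.argv[1]}.npz');W=cloud(z['d'],z['K'],z['P'])
t=.14; ya=-.1; ex=np.array([-np.sin(.1)*np.cos(t),-np.cos(.1)*np.cos(t),np.sin(t)]); ey=np.array([np.cos(.1),-np.sin(.1),0]); ez=np.cross(ex,ey)
q=(W-np.array([.53,-.3445,.070]))@np.stack([ex,ey,ez],1)*1000
x0,x1,y0,y1=-100,100,-130,130
g=np.full((20,26),np.nan)
for a,b,c in q.reshape(-1,3):
    if x0<a<x1 and y0<b<y1 and c<90 and c>-75:
        i,j=int((a-x0)//10),int((b-y0)//10); g[i,j]=np.nanmax([g[i,j],c])
print('cols rack y -125..'); 
for i in range(20): print(f'{x0+5+i*10:4d}',' '.join('  .' if np.isnan(v) else f'{v:3.0f}' for v in g[i]))
m=(abs(q[...,0])<100)&(abs(q[...,1])<115)&(q[...,2]>10)&(q[...,2]<75)
n=cv2.connectedComponents(m.astype(np.uint8))
for i in range(1,n[0]):
    p=q[n[1]==i]
    if len(p)>400: print('case rect in rack',cv2.minAreaRect(p[:,:2].astype(np.float32)),len(p))
    l=p[(p[:,2]>35)&(p[:,2]<58)]
    if len(l)>300:
        A=np.c_[l[:,:2],np.ones(len(l))]; s=np.linalg.lstsq(A,l[:,2],rcond=None)[0]; print('lid plane slopes x,y',s[:2],'z at centre',np.median(l[:,2]))
E
python3 look.py E2 case_1; python3 rackchk.py E2
```

```text
34.35 [ 0.591 -0.3    0.193] [0.741 0.671 0.    0.002] [-0.562 -1.65  -0.107] [-0.507  0.238  1.632 -0.001  1.268 -0.407]
case_1 0.69 [324. 263.] [ 0.587 -0.327  0.12 ] ray at z0,26: [ 0.581 -0.374] [ 0.582 -0.364]
cols rack y -125..
 -95 -13 -14 -54 -54 -55 -54 -54 -54 -54 -55 -54 -54 -54 -54 -54 -54 -54 -54 -55 -54 -54 -54 -54 -55 -54 -12
 -85  10  13  13  12  13  13  12  13  14  13  13  12  13  13  13  13  13  13  13  13  13  14  13  13  13  13
 -75  -1  -1  -8  -8  -8  -8  -7  -8  -7  -7  -8  -8  -8  -8  -8  -7  11  11   9  10   8   7  -7  -8  -8  -1
 -65  -2  -1  -8  -8  -8  -8  -8  -8  -8  -8  -8  -8  -8  -8  -7  14  17  35  36  36  17  17  -7  -8  -8  -1
 -55  -3   1   1   1   1   2   1   1   1   1   2   2   2   1   1  15  17  35  35  35  18  17   2   1   2   2
 -45   0   3   3   3   3   3   4   3   3   3   3   4   3   3   3  14  17  35  36  36  17  17   4   4   4   3
 -35  -3   1   1   2   1   2   1   2   2   1   1   2   1   2   1  14  17  35  35  35  31  17   1   1   2   1
 -25  -3  -3 -64 -64 -65 -64 -64 -65 -64 -64 -64 -64 -63 -64 -63 -66  50  67  67  68  49  45 -64 -64 -6
[... 932 characters left out ...]
 .   .   .  42  51  51  50  50  51  50   .   .   .   .
  75   .   .   .   .   .   .   .   .   .   .   .   .   .   .   .   .  44  45   .   .  45   . -69 -68 -68 -68
  85   .   .   .   .   .   .   .   .   .   .   .   .   .   .   .   .   .   .   .   .   .   . -70 -69 -69 -70
  95   .   .   .   .   .   .   .   .   .   .   .   .   .   .   .   .   .   .   .   .   .   . -71 -71 -70 -71
case rect in rack ((-84.70447540283203, 0.02242279052734375), (3.6322736740112305, 229.8980255126953), 0.04821619763970375) 1060
case rect in rack ((2.012969970703125, 57.28762435913086), (56.0357780456543, 144.28146362304688), 89.80635070800781) 9913
lid plane slopes x,y [-0.004 -0.004] z at centre 49.16614390989234
```

Case A lies flat on the rack (centre at rack 2, 57 mm). Next the second block.

send_rows([
  [0, 40, -3, 0, -8],
  [0, 80, -6, 0, -16],
  [0, 120, -9, 0, -24],
  [0, 160, -12, 0, -32],
  [0, 200, -15, 0, -40],
  [0, 240, -18, 0, -48],
  [0, 280, -19, 0, -56],
  [0, 280, -19, 0, -64],
  [0, 280, -19, 0, -72],
  [0, 280, -19, 0, -80],
  [0, 280, -19, 0, -88],
  [0, 280, -19, 0, -95.7],
  [0, 280, -19, 0, -95.7],
  [0, 280, -19, 0, -95.7],
])

```text
time_s: 35.85
ee_pos: [0.5992, -0.0205, 0.1902]
tcp_rot: [0.003, 1.0, -0.0, -0.001]
force: [-0.3, 0.5, 0.0]
width: 0.0852
grip_force: 0.0
```

```bash
python3 look.py F1 block_1; python3 blk.py F1; python3 top.py F1 .62 .74 -.06 .02 .1
```

```text
35.85 [ 0.599 -0.02   0.19 ] [ 0.003  1.    -0.    -0.001] [-0.308  0.478  0.045] [-0.076  0.125  1.771 -0.     1.248 -1.64 ]
block_1 0.96 [332. 262.] [ 0.663 -0.015  0.023] ray at z0,26: [ 0.672 -0.015] [ 0.662 -0.015]
block_1 0.64 [340. 144.] [ 0.534 -0.008  0.023] ray at z0,26: [ 0.535 -0.007] [ 0.534 -0.008]
block_1 0.62 [412.  55.] [0.454 0.06  0.023] ray at z0,26: [0.449 0.065] [0.454 0.059]
block_1 0.48 [574.  85.] [0.48  0.223 0.016] ray at z0,26: [0.478 0.234] [0.481 0.217]
[580.  45.] 320 ((446.4366149902344, 220.48214721679688), (20.39295768737793, 15.68816089630127), 5.864845275878906) 0.017265110122721805
[584. 106.] 2523 ((500.49853515625, 230.85752868652344), (71.79093933105469, 46.236846923828125), 5.2320356369018555) 0.01655930732222205
[587. 301.] 1912 ((717.27978515625, 279.0932922363281), (5.321207523345947, 193.61581420898438), 60.05146026611328) 0.023489512002018487
[330. 268.] 1435 ((671.5455322265625, -17.705528259277344), (58.955692291259766, 34.76879119873047), 6.502457141876221) 0.02313982527902808
[  5. 387.] 205 ((826.9530029296875, -430.6934509277344), (18.802400588989258, 39.984554290771484), 43.847503662109375) 0.025941351425592507
[ 17. 406.] 309 ((856.28466796875, -416.5956726074219), (15.111433029174805, 62.41221618652344), 30.958911895751953) 0.025984333988105235
0.015   3   4   3   3   3   2   3   3   2  52  51  52
0.005   2   3   2   2   3  25  24  41  42  51  52  52
-0.005   3   3  25  25  25  24  25  49  51  52  51  52
-0.015   3   3  25  25  25  24  25  52  51  51  52  52
-0.025   3   3  24  25  25  25  25  50  50  49  52  52
-0.035   2   3  24  25  24  25  25  39  42  41  52  52
-0.045   3   3   4   3   4   3   2   3   2   3  52  52
-0.055   3   2   2   3   3   3   3   2   3   3  52  52
```

Block P is at (330,268) in F1: centre (0.672, −0.018), yaw 6.5°, its far end by the sander's knob. I'll grip it 6 mm short and draw it back before lifting.

send_rows([
  [0, -30, 1, 40, -6.8],
  [0, -67, 2, 80, -6.8],
  [0, -67, 2, 125, -6.8],
  [0, -67, 2, 170, -6.8],
  [0, -67, 2, 205, -6.8],
  [0, -67, 2, 218, -6.8],
  [0, -67, 2, 220, -6.8],
  [0, -67, 2, 220, -6.8],
  [0, -67, 2, 220, -6.8],
])

```text
time_s: 36.85
ee_pos: [0.6694, -0.0181, -0.0256]
tcp_rot: [-0.058, 0.998, -0.0, 0.002]
force: [0.2, -0.5, 0.4]
width: 0.0854
grip_force: 0.0
```

send_rows([
  [0.3, 0, 0, 0, 0],
  [0.5, 0, 0, 0, 0],
  [0.7, 0, 0, 0, 0],
  [0.7, 0, 0, 0, 0],
  [0.7, 0, 0, 0, 0],
  [0.7, 0, 0, 0, 0],
  [0.7, 0, 0, 0, 0],
], grip_force=50)

```text
time_s: 37.55
ee_pos: [0.6675, -0.0181, -0.0275]
tcp_rot: [-0.058, 0.998, -0.0, 0.001]
force: [-0.0, 0.0, 5.8]
width: 0.0335
grip_force: 51.2
```

send_rows([
  [0.7, 10, 0, -0.5, 0],
  [0.7, 20, 0, -1, 0],
  [0.7, 30, 0, -1, 0],
  [0.7, 32, 0, -30, 0],
  [0.7, 32, 0, -70, 0],
  [0.7, 32, 0, -115, 0],
  [0.7, 32, 0, -160, 0],
  [0.7, 50, 30, -190, 1.8],
  [0.7, 70, 75, -190, 1.8],
  [0.7, 90, 120, -190, 1.8],
  [0.7, 110, 165, -190, 1.8],
  [0.7, 130, 210, -190, 1.8],
  [0.7, 141, 250, -190, 1.8],
  [0.7, 141, 267, -190, 1.8],
  [0.7, 141, 267, -190, 1.8],
  [0.7, 141, 267, -190, 1.8],
  [0.7, 141, 267, -190, 1.8],
])

```text
time_s: 39.25
ee_pos: [0.4947, 0.2294, 0.1604]
tcp_rot: [-0.042, 0.999, -0.001, -0.001]
force: [0.5, -1.0, -3.7]
width: 0.0336
grip_force: 51.0
```

```bash
python3 look.py G1 case_1; python3 held.py G1; python3 top.py G1 .39 .58 .17 .29 .14
python3 - <<'E'
from h import *
z=np.load('pics/G1.npz');W=cloud(z['d'],z['K'],z['P'])
for lo,hi,t in((.013,.0195,'floor/base'),(.038,.046,'rim'),(.03,.037,'pad')):
    m=(W[...,0]>.38)&(W[...,0]<.58)&(abs(W[...,1]-.231)<.05)&(W[...,2]>lo)&(W[...,2]<hi)
    print(t,m.sum(),cv2.minAreaRect((W[m][:,:2]*1000).astype(np.float32)))
E
```

```text
39.25 [0.495 0.229 0.16 ] [-0.042  0.999 -0.001 -0.001] [ 0.503 -0.953 -3.746] [ 0.389  0.043  1.915 -0.001  1.185 -1.266]
case_1 0.88 [333. 192.] [0.474 0.233 0.016] ray at z0,26: [0.477 0.233] [0.473 0.232]
2809
12 411 z -52.76991087832833 -50.65465034547725 -49.03014309832118 y -13.965674345515117 13.949649970682861
15 424 z -52.58474371846963 -50.57367405299038 -48.92452309182765 y -13.838970469743826 13.880629254357707
18 434 z -52.124686674990095 -50.45765071423648 -48.91251147415868 y -13.796358051294916 13.764812926837646
21 422 z -52.472763247682074 -50.58727955762093 -49.152119552664935 y -13.9269194759158 13.993935082980697
24 1118 z -52.37313689245088 -43.23433291053993 -28.861376916729213 y -13.98605013839354 13.9928805081233
0.285   2   3   3   3   3   3   3   3   2   3   2   2   3   3   2   3   2   3   2
0.275   3   3   3   4   3   3   3   2   3   3   3   3   3   2   3   1   1   .   .
0.265   3   3   3   3   3   3   2   3   2   2  25  26  26   2   .   .   .   .   .
0.255   3  17  17  16  16  17  42  43  42  27  27  26  26  18   .   .   .   .   .
0.245   3  17  17  17  
[... 267 characters left out ...]
8  25  26  26  25   .   .   .   .   .
0.205   3  15  17  17  17  17  41  43  43  42  27  27  26  25   .   .   .   .   .
0.195   2   3  16  16  14   2   3   3   3   3   3   3   3   3   2   2   1   2   8
0.185   2   3   3   3   3   3   3   3   2   3   3   3   3   3   3   2   3   2  10
0.175   3   3   2   3   2   2   2   3   3   3   2   2   3   3   3   3   2   3  11
floor/base 4232 ((451.8716735839844, 228.71156311035156), (143.10877990722656, 55.7391471862793), 3.979414463043213)
rim 511 ((464.3575744628906, 230.0909423828125), (29.601457595825195, 55.70315170288086), 4.956465244293213)
pad 1213 ((424.5328063964844, 237.7563018798828), (49.195064544677734, 87.58150482177734), 78.6467514038086)
```

View pics/G1.png

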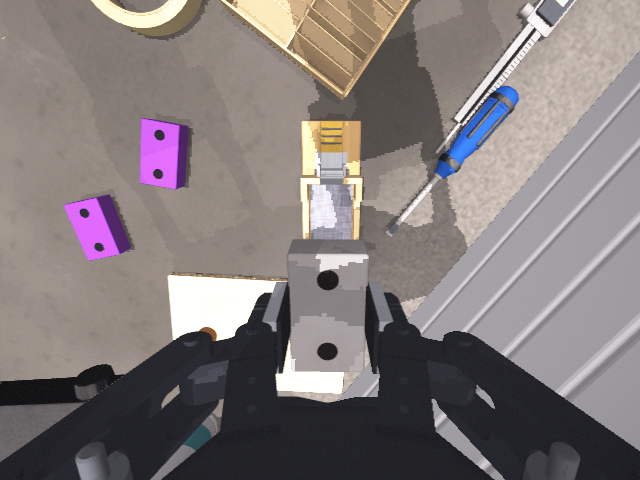

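send_rows([
  [0.7, -1.5, 3.3, 40, 0],
  [0.7, -1.5, 3.3, 80, 0],
  [0.7, -1.5, 3.3, 110, 0],
  [0.7, -1.5, 3.3, 135, 0],
  [0.7, -1.5, 3.3, 155, 0],
  [0.7, -1.5, 3.3, 165, 0],
  [0.7, -1.5, 3.3, 170, 0],
  [0.7, -1.5, 3.3, 172, 0],
  [0.7, -1.5, 3.3, 172, 0],
  [0.7, -1.5, 3.3, 172, 0],
])

```text
time_s: 40.35
ee_pos: [0.498, 0.2347, -0.0093]
tcp_rot: [-0.043, 0.999, 0.0, 0.001]
force: [0.2, 1.1, -3.4]
width: 0.0332
grip_force: 50.9
```

send_rows([
  [0.7, 0, 0, 0.5, 0],
  [0.7, 0, 0, 0.5, 0],
])

```text
time_s: 40.55
ee_pos: [0.4973, 0.2345, -0.0104]
tcp_rot: [-0.043, 0.999, 0.0, 0.001]
force: [0.6, -0.3, -3.6]
width: 0.0337
grip_force: 50.9
```

send_rows([
  [0.7, 1, -1.5, 1, 0],
  [0.7, 1, -1.5, 2, 0],
  [0.7, 1, -1.5, 2.5, 0],
  [0.7, 1, -1.5, 2.5, 0],
  [0.7, 1, -1.5, 2.5, 0],
])

```text
time_s: 41.05
ee_pos: [0.4958, 0.2326, -0.0135]
tcp_rot: [-0.043, 0.999, -0.0, -0.0]
force: [-1.4, -2.0, -0.4]
width: 0.0332
grip_force: 51.2
```

send_rows([
  [0.6, 0, 0, 0, 0],
  [0.5, 0, 0, 0, 0],
  [0.4, 0, 0, 0, 0],
  [0.4, 0, 0, 0, 0],
  [0.4, 0, 0, -10, 0],
  [0.4, 0, 0, -40, 0],
  [0.4, 0, 0, -90, 0],
  [0.4, 0, 0, -140, 0],
  [1, 0, 0, -175, 0],
  [1, 0, 0, -175, 0],
  [1, 0, 0, -175, 0],
  [1, 0, 0, -175, 0],
])

```text
time_s: 42.25
ee_pos: [0.4949, 0.2323, 0.1604]
tcp_rot: [-0.043, 0.999, -0.0, -0.001]
force: [0.3, -0.4, -0.0]
width: 0.0002
grip_force: 0.0
```

```bash
python3 look.py G2 block_1; python3 top.py G2 .39 .60 .17 .29 .14
python3 - <<'E'
from h import *
z=np.load('pics/G2.npz');W=cloud(z['d'],z['K'],z['P'])
m=(W[...,0]>.38)&(W[...,0]<.556)&(abs(W[...,1]-.231)<.05)&(W[...,2]>.010)&(W[...,2]<.054)
print(cv2.minAreaRect((W[m][:,:2]*1000).astype(np.float32)))
m=(W[...,0]>.46)&(W[...,0]<.55)&(abs(W[...,1]-.233)<.03)&(W[...,2]>.035)&(W[...,2]<.0405)
print(cv2.minAreaRect((W[m][:,:2]*1000).astype(np.float32)))
E
```

```text
42.25 [0.495 0.232 0.16 ] [-0.043  0.999 -0.    -0.001] [ 0.275 -0.361 -0.042] [ 0.393  0.046  1.913 -0.     1.185 -1.263]
block_1 0.97 [100. 224.] [0.525 0.008 0.023] ray at z0,26: [ 0.533 -0.007] [0.524 0.01 ]
block_1 0.69 [163. 152.] [0.45  0.074 0.023] ray at z0,26: [0.451 0.064] [0.449 0.076]
block_1 0.68 [325. 217.] [0.496 0.23  0.037] ray at z0,26: [0.504 0.23 ] [0.498 0.23 ]
0.285   3   3   3   3   2   3   3   3   3   3   3   2   2   3   3   2   3   2   2   3   2
0.275   3   3   2   3   3   3   3   3   2   3   2   3   3   3   2   2   2   3   3   2   2
0.265   3   3   3   3   3   3   3   2   2   2  25  26  41  43  43  80  93   2   .   .   .
0.255   2  16  16  16  16  17  43  43  42  26  38  38  41  42  42  79  78   .   .   .   .
0.245   3  16  17  17  18  32  42  42  39  39  39  38  39  38  42  62   .   .   .   .   .
0.235   2  34  34  35  35  54  68  56  39  39  39  40  39  39  42  63   .   .   .   .   .
0.225   3  34  35  35  35  51  67  57  39  39  39  38  39  39  42  63  79   .   .   .   .
0.215   2  33  35  34  35  34  65  43  38  39  39  39  39  42  42  61  82   .   .   .   .
0.205   2  16  18  17  16  17  42  42  42  42  26  26  26  42  41  42   2   3  10  11  11
0.195   3   2  16  16  15   3   2   2   3   3   2   3   3   2   3   3   2   3  11  11  11
0.185   3   3   3   2   3   3   2   3   3   3   3   3   3   2   3   2   3   3  11  11  11
0.175   4   3   3   3   2   2   3   3   3   3   2   2   3   3   3   3   3   3  10  11  11
((464.356201171875, 230.08248901367188), (169.37298583984375, 56.18523025512695), 4.894880294799805)
((502.587646484375, 233.38101196289062), (89.60257720947266, 55.82443618774414), 4.4768877029418945)
```

send_rows([
  [1, -50, 0, 0, 0],
  [1, -108, 0, 0, 0],
  [1, -108, 0, 50, 0],
  [1, -108, 0, 96, 0],
  [1, -104, 0, 96, 0],
  [1, -89, 0, 95, 0],
  [1, -79, 0, 95, 0],
  [1, -69, 0, 95, 0],
  [1, -60, 0, 94, 0],
  [1, -51, 0, 93, 0],
  [1, -42, 0, 95, 0],
  [1, -33, 0, 97, 0],
  [1, -25, 0, 101, 0],
  [1, -17, 0, 106, 0],
  [1, -11, 0, 113, 0],
  [1, -5, 0, 120, 0],
  [1, 0, 0, 128, 0],
  [1, 4, 0, 136, 0],
  [1, 6, 0, 141, 0],
  [1, 6, 0, 143, 0],
])

```text
time_s: 44.35
ee_pos: [0.4891, 0.232, 0.0182]
tcp_rot: [-0.043, 0.999, -0.0, -0.001]
force: [-4.8, -1.8, 11.4]
width: -0.0001
grip_force: 4.8
```

send_rows([
  [1, 0, 0, 2, 0],
  [1, 1, 0, 4, 0],
  [1, 1, 0, 6, 0],
  [1, 1, 0, 7, 0],
  [1, 1, 0, 8, 0],
  [1, 1, 0, 8, 0],
])

```text
time_s: 44.95
ee_pos: [0.4892, 0.2321, 0.0102]
tcp_rot: [-0.043, 0.999, 0.0, 0.0]
force: [0.7, -0.2, 0.6]
width: 0.0
grip_force: 0.4
```

send_rows([
  [1, 0, 0, 1, 0],
  [1, 0, 0, 2, 0],
  [1, 0, 0, 2, 0],
])

```text
time_s: 45.25
ee_pos: [0.4889, 0.232, 0.0083]
tcp_rot: [-0.043, 0.999, -0.0, -0.0]
force: [0.6, 0.6, -0.8]
width: -0.0001
grip_force: 0.0
```

send_rows([
  [1, 0, 0, 1, 0],
  [1, 0, 0, 2, 0],
  [1, 0, 0, 2, 0],
])

```text
time_s: 45.55
ee_pos: [0.4888, 0.232, 0.0066]
tcp_rot: [-0.043, 0.999, -0.0, -0.0]
force: [-2.2, -1.1, 5.7]
width: 0.0001
grip_force: 2.5
```

Same snap as on A. Up, look, and grasp case B.

send_rows([
  [1, 0, 0, 1, 0],
  [1, 0, 0, 1, 0],
  [1, 0, 0, -20, 0],
  [1, 0, 0, -60, 0],
  [1, 40, 0, -110, 0],
  [0, 60, 0, -150, 0],
  [0, 60, 0, -150, 0],
  [0, 60, 0, -150, 0],
  [0, 60, 0, -150, 0],
])

```text
time_s: 46.45
ee_pos: [0.4289, 0.2267, 0.1554]
tcp_rot: [-0.043, 0.999, -0.0, -0.0]
force: [-0.8, -0.1, -0.4]
width: 0.0579
grip_force: 0.0
```

```bash
python3 look.py G3 case_1; python3 top.py G3 .39 .60 .18 .28 .14
python3 - <<'E'
from h import *
z=np.load('pics/G3.npz');X=cloud(z['d'],z['K'],z['P'])
m=(X[...,0]>.38)&(X[...,0]<.565)&(abs(X[...,1]-.231)<.045)&(X[...,2]>.042)&(X[...,2]<.054)
print(cv2.minAreaRect((X[m][:,:2]*1000).astype(np.float32)))
E
```

```text
46.45 [0.429 0.227 0.155] [-0.043  0.999 -0.    -0.   ] [-0.752 -0.123 -0.427] [ 0.435 -0.072  2.039 -0.     1.176 -1.221]
case_1 0.81 [329. 254.] [0.455 0.23  0.064] ray at z0,26: [0.478 0.232] [0.469 0.231]
0.275   2   3   3   3   3   2   2   3   3   3   3   2   3   3   2   2   3   3   2   2   3
0.265   3   2   3   3   3   2   2   2   2   2   3  48  49  49  49  49   0   .  10  10  10
0.255   3  16  16  17  16  17  51  51  51  51  51  51  50  51  51  51   .   .  10  11  11
0.245   3  16  17  17  18  32  52  51  51  50  51  50  50  50  50  49   .   .  11  11  10
0.235   2  34  35  35  34  54  67  52  51  50  51  50  51  50  50  49   .   .  11  11  10
0.225   3  34  35  35  35  53  67  57  51  51  51  51  50  50  50  50  42   .  10  11  10
0.215   3  33  35  35  34  33  66  52  51  51  50  51  50  50  51  51   .   .  10  10  11
0.205   2  15  17  17  17  17  52  51  51  50  50  50  50  49  49  47   3   2  10  10  11
0.195   3   3  16  15  15   3   2   3   3   2   3   2   3   3   3   3   2   2  11  11  11
0.185   2   3   2   3   3   2   3   3   3   2   2   3   2   2   2   2   2   3  11  11  12
((499.6522216796875, 233.14865112304688), (101.27961730957031, 54.22153091430664), 5.087277412414551)
```

send_rows([
  [0.15, -30, 0, 20, 0],
  [0.15, -58, 0, 60, 0],
  [0.15, -58, 0, 100, 0],
  [0.15, -58, 0, 135, 0],
  [0.15, -58, 0, 163, 0],
  [0.15, -58, 0, 180, 0],
  [0.15, -58, 0, 187, 0],
  [0.15, -58, 0, 187, 0],
  [0.15, -58, 0, 187, 0],
])

```text
time_s: 47.45
ee_pos: [0.4874, 0.232, -0.0305]
tcp_rot: [-0.043, 0.999, -0.0, 0.0]
force: [0.4, -0.5, -0.5]
width: 0.0725
grip_force: 0.0
```

send_rows([
  [0.2, 0, 0, 0, 0],
  [0.3, 0, 0, 0, 0],
  [0.4, 0, 0, 0, 0],
  [0.5, 0, 0, 0, 0],
  [0.5, 0, 0, 0, 0],
  [0.5, 0, 0, 0, 0],
], grip_force=60)

```text
time_s: 48.05
ee_pos: [0.4883, 0.2323, -0.0288]
tcp_rot: [-0.043, 0.999, 0.0, 0.001]
force: [-1.2, -1.9, 6.0]
width: 0.0541
grip_force: 65.0
```

send_rows([
  [0.5, 0, 0, -20, 0],
  [0.5, 0, 0, -60, 0],
  [0.5, 0, 0, -100, 0],
  [0.5, 0, 0, -140, 0],
  [0.5, 5, -40, -165, 8],
  [0.5, 10, -80, -165, 16],
  [0.5, 15, -120, -165, 24],
  [0.5, 20, -160, -165, 32],
  [0.5, 25, -205, -165, 40],
  [0.5, 30, -250, -165, 48],
  [0.5, 35, -295, -165, 56],
  [0.5, 40, -340, -165, 64],
  [0.5, 45, -385, -165, 72],
  [0.5, 50, -430, -165, 80],
  [0.5, 55, -475, -165, 88],
  [0.5, 60, -520, -165, 96],
  [0.5, 64, -560, -165, 100.6],
  [0.5, 64, -579, -165, 100.6],
  [0.5, 64, -579, -165, 100.6],
  [0.5, 64, -579, -155, 100.6],
])

```text
time_s: 50.05
ee_pos: [0.4727, -0.3504, 0.1243]
tcp_rot: [0.742, 0.671, 0.0, -0.0]
force: [1.2, 0.1, -7.9]
width: 0.0541
grip_force: 68.1
```

send_rows([
  [0.5, 0, 0, 0, 0],
  [0.5, 0, 0, 0, 0],
])

```text
time_s: 50.25
ee_pos: [0.4717, -0.3483, 0.1229]
tcp_rot: [0.741, 0.672, -0.0, -0.002]
force: [-0.1, -0.1, -7.3]
width: 0.0542
grip_force: 67.9
```

```bash
python3 look.py H1 case_1; python3 -c "
from h import *
o=ctrl.get_obs();print(o['width'],o['grip_force'],(R.from_quat(o['tcp_rot']).as_matrix()[:,0]))"; python3 held.py H1|tail -3; python3 rackchk.py H1
```

```text
50.25 [ 0.472 -0.348  0.123] [ 0.741  0.672 -0.    -0.002] [-0.109 -0.074 -7.33 ] [-0.679  0.153  1.868  0.     1.124 -0.581]
case_1 0.68 [487. 227.] [ 0.568 -0.335  0.118] ray at z0,26: [ 0.623 -0.372] [ 0.611 -0.364]
case_1 0.6 [330. 266.] [ 0.477 -0.316  0.204] ray at z0,26: [ 0.47  -0.397] [ 0.471 -0.387]
0.05394773072800377 67.96335160732269 [9.77811693e-02 9.95207846e-01 4.31606025e-04]
36 112 z -59.969957360513455 -59.059271603067046 -44.4872149245433 y -13.927242079528396 13.948004625284353
39 158 z -59.968598981186105 -58.6538149933033 -44.46811591614955 y -13.792805415623908 13.93401887352751
42 139 z -59.94697076213172 -45.76778005478671 -43.22694801573191 y -13.740896227859295 13.991813262068819
cols rack y -125..
 -95   .   .   .   .   .   .   .   .   .   .   .   .   .   .   .   .   .   .   .   .   .   .   .   .   .   .
 -85  12  13  13  13  13  13  13  13  13  14  13  13  13  14  13  13  13  13  13  13  13  13  13  13  13  13
 -75  -0  -1  -8   .   .   .   .   .   .   .   .   .  -8  -8  -8  -7   3  15  16  32  -8  16  -8  -7  -7   0
 -65  -2  -2  -7   .   .   .   .   . 
[... 1437 characters left out ...]
  .   .   .  50  51  50  50  51  50   .   .   .   .
  75   .   .   .   .   .   .   .   .   .   .   .   .   .   .   .   .   .  39   .   .  45  45   .   .   .   .
  85   .   .   .   .   .   .   .   .   .   .   .   .   .   .   .   .   .   .   .   .   .   .   .   .   .   .
  95   .   .   .   .   .   .   .   .   .   .   .   .   .   .   .   .   .   .   . -73   .   .   .   .   .   .
case rect in rack ((-84.86180114746094, -0.0248870849609375), (4.4506144523620605, 229.90869140625), 0.053480442613363266) 2201
case rect in rack ((1.0282974243164062, 60.75277328491211), (144.28997802734375, 56.71034622192383), 1.534558653831482) 23130
lid plane slopes x,y [-0.018  0.05 ] z at centre 49.184180723470945
```

send_rows([
  [0.5, -1, 1, 20, 0],
  [0.5, -1, 1, 40, 0],
  [0.5, -1, 1, 55, 0],
  [0.5, -1, 1, 65, 0],
  [0.5, -1, 1, 69, 0],
  [0.5, -1, 1, 70, 0],
  [0.5, -1, 1, 70, 0],
  [0.5, -1, 1, 70, 0],
])

```text
time_s: 51.15
ee_pos: [0.4743, -0.3522, 0.0555]
tcp_rot: [0.741, 0.671, 0.0, 0.001]
force: [1.2, -0.9, -7.5]
width: 0.0539
grip_force: 68.0
```

send_rows([
  [0.5, 0, 0, 1, 0],
  [0.5, 0, 0, 2, 0],
  [0.5, 0, 0, 3, 0],
  [0.5, 0, 0, 3, 0],
])

```text
time_s: 51.55
ee_pos: [0.4734, -0.3514, 0.0513]
tcp_rot: [0.741, 0.671, -0.0, -0.0]
force: [0.6, -0.2, -8.0]
width: 0.0542
grip_force: 68.0
```

send_rows([
  [0.5, 0, 0, 1, 0],
  [0.5, 0, 0, 2, 0],
  [0.5, 0, 0, 2, 0],
  [0.5, 0, 0, 2, 0],
])

```text
time_s: 51.95
ee_pos: [0.4735, -0.3515, 0.0494]
tcp_rot: [0.741, 0.671, -0.0, -0.0]
force: [0.4, -0.4, -7.8]
width: 0.0538
grip_force: 68.0
```

send_rows([
  [0.5, 0, 0, 1, 0],
  [0.5, 0, 0, 2, 0],
  [0.5, 0, 0, 2, 0],
  [0.5, 0, 0, 2, 0],
])

```text
time_s: 52.35
ee_pos: [0.4738, -0.3516, 0.0479]
tcp_rot: [0.741, 0.671, 0.0, 0.0]
force: [-1.2, 0.8, -4.9]
width: 0.0541
grip_force: 68.3
```

send_rows([
  [0.5, 0, 0, 1, 0],
  [0.5, 0, 0, 2, 0],
  [0.5, 0, 0, 2, 0],
])

```text
time_s: 52.65
ee_pos: [0.4738, -0.3514, 0.0474]
tcp_rot: [0.741, 0.671, 0.0, 0.0]
force: [-4.0, 5.3, 5.8]
width: 0.0546
grip_force: 69.0
```

send_rows([
  [0.36, 0, 0, 0, 0],
  [0.35, 0, 0, 0, 0],
  [0.34, 0, 0, 0, 0],
  [0.33, 0, 0, 0, 0],
  [0.32, 0, 0, 0, 0],
  [0.31, 0, 0, 0, 0],
  [0.3, 0, 0, 0, 0],
  [0.28, 0, 0, 0, 0],
  [0.25, 0, 0, 0, 0],
  [0.2, 0, 0, 0, 0],
  [0.2, 0, 0, 0, 0],
])

```text
time_s: 53.75
ee_pos: [0.4736, -0.3515, 0.0454]
tcp_rot: [0.741, 0.671, -0.0, -0.0]
force: [-0.3, -0.2, -0.0]
width: 0.0683
grip_force: 0.0
```

send_rows([
  [0.2, 0, 0, -15, 0],
  [0.2, 0, 0, -50, 0],
  [0.2, 0, 0, -100, 0],
  [0.2, 30, 0, -140, 0],
  [0.2, 70, 50, -170, 0],
  [0.2, 90, 70, -170, 0],
  [0.2, 90, 70, -170, 0],
  [0.2, 90, 70, -170, 0],
])

```text
time_s: 54.55
ee_pos: [0.5529, -0.2683, 0.2168]
tcp_rot: [0.741, 0.672, -0.0, 0.001]
force: [-0.6, 0.1, -0.6]
width: 0.0684
grip_force: 0.0
```

```bash
python3 look.py H2 case_1; python3 rackchk.py H2
python3 - <<'E'
from h import *
im,d,K,P,i=cam('side'); ims,_,_,_,_=cam('scene'); w=cv2.imread('pics/H2.png')
cv2.imwrite('pics/H2m.png',np.vstack([np.hstack([cv2.resize(w,(400,300)),cv2.resize(im[200:425,230:530],(400,300))]),cv2.resize(ims[120:420,0:640],(800,300))]))
E
```

```text
54.55 [ 0.553 -0.268  0.217] [ 0.741  0.672 -0.     0.001] [-0.638  0.071 -0.635] [-0.492  0.135  1.71  -0.001  1.295 -0.395]
case_1 0.96 [369. 280.] [ 0.586 -0.321  0.127] ray at z0,26: [ 0.598 -0.38 ] [ 0.596 -0.368]
case_1 0.64 [265. 286.] [ 0.491 -0.322  0.118] ray at z0,26: [ 0.462 -0.375] [ 0.469 -0.363]
cols rack y -125..
 -95 -11 -12 -54 -54 -55 -54 -55 -53 -54 -54 -55 -54 -55 -53 -55 -55 -53 -55 -54 -55 -54 -54 -54 -53 -54  -8
 -85  10  13  13  12  14  13  12  14  13  13  13  13  13  12  14  13  13  12  13  13  13  13  13  13  13  13
 -75  -1  -1  -8  -8  -8  -8  -8  -8  -8  -8  -7  -8  -8  -8  -8  -7  14  16  15  34  16  16  -8  -8  -8  -0
 -65  -2  -2  -8  -8  16  17  35  35  36  17  17  -7  -8  -8  -7  -8  17  32  35  36  17  17  -8  -8  -7  -2
 -55  -3   2   2   2  16  17  35  36  35  17  17   1   2   2   2   2  17  18  35  36  18  17   2   2   2   3
 -45   1   3   3   4  16  17  35  36  35  17  17   3   3   3   3   3  18  18  35  36  33  17   4   3   3   3
 -35  -3   2   2   2  16  17  35  35  35  18  17   2   2   1   1   1  17  32  35  35  34  17   .   .   .  -1
 -25  
[... 1226 characters left out ...]
  .   .   .   .   .   .   .   .   .   .   .   .   .   .   .   .   .   .   .
  95   .   .   .   .   .   .   .   .   .   .   .   .   .   .   .   .   .   .   .   .   .   .   .   . -72 -72
case rect in rack ((-84.93616485595703, 0.1537017822265625), (4.047956943511963, 229.27786254882812), 0.07875529676675797) 859
case rect in rack ((0.46062469482421875, 61.08301544189453), (143.1055908203125, 55.61928176879883), 1.3727269172668457) 8388
lid plane slopes x,y [-0.001  0.012] z at centre 49.13539026576088
case rect in rack ((3.8487625122070312, -53.61304473876953), (143.46145629882812, 56.054481506347656), 0.09858769178390503) 6879
lid plane slopes x,y [ 0.002 -0.024] z at centre 49.00572260782322
```

View pics/H2m.png

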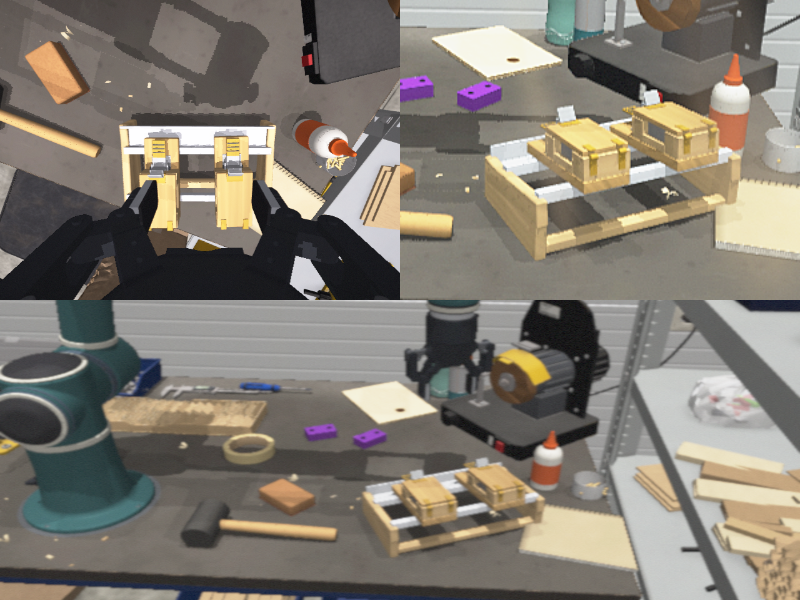

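Both cases lie flat across the rails with their lids caught (rack x/y 0/61 and 4/−54 mm). No other case shows and the gripper is clear, so I'm handing in.

```bash
python3 -c "
from bench import ctrl
print(ctrl.close_job())"
```

```text
the job is handed in; nothing more can be done
None
```

I handed the job in: both cases found had sound catches (about 8 N and 5 N), each got one steel block with its lid snapped shut, and my last measurement showed both flat across the rack rails. No case was stiff, so the rework board stays empty; the hand-in returned no verdict.

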